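Fasten the pan-lid rack's loose foot with its push rivet

ROBOT

A 7-joint arm with a two-finger parallel gripper is mounted at the origin on the work surface. World frame = base frame: x ahead of the robot, y to its left, z up, the work surface at z = 0. Lengths are in m, angles in rad, forces in N, time in s.
With the tool pointing down it reaches from about 0.425 to 0.925 m from the base axis. Payload 6.8 kg.
Tool frame: the origin (TCP) lies midway between the tips of the shut fingers; the grasp point (between the pads) lies r.grasp_offset behind it (r.grasp_offset is the distance from the TCP to the grasp point, in m); z points along the fingers, y is the direction in which the jaws open and shut (so a half turn about z gives the same grasp; the last joint's range is limited). The gripper opens to 85 mm and grips with 20 to 120 N. Pads are 22 mm wide; open, the fingers measure 114 mm over their backs; the gripper's body (76 mm by 85 mm) begins 54 mm behind the grasp point. The pads swing forward as they close: fully open they stand 13 mm farther back than shut.
Start: joints at [-1.241, 0.477, 0.022, 1.555, -0.011, 1.109, -0.083], TCP at [0.286, 0.611, 0.211] pointing down, gripper open.
Joint ranges: [-2.96, 2.96], [-0.34, 2.1], [-1.41, 1.46], [0.24, 2.44], [-1.37, 4.51], [0.17, 1.92], [-2.96, 2.96]. Speed limits (rad/s): [2.39, 2.39, 3.14, 3.14, 3.14, 3.14, 3.14].

INTERFACE

Orientations are given as a rotation vector (axis times angle).
In Python, from bench import r gives the robot as it stands. The module is installed in compiled form; this text tells all that it offers.
- The arm moves only by the tool send_rows, never from a script. Its argument "moves" is one flat list of numbers, 4 for each row, row after row: the shift along the tool's x, y, z in mm, then the turn about the tool's z in degrees. A call has 1 to 8 rows; each row is the pose to reach, as a shift and turn from the pose commanded when the call began, along the tool's axes at that moment; what a row does not reach only later rows make up. A row lasts 1/8 s, in which the tool goes at most 62.5 mm and 10.7 degrees, less where a joint would pass 70% of its speed; a pose out of reach is approached as far as the arm can. A call with a gripper value outside its range is refused whole. "hand" is the closure, from 0 (fully open) to 1 (shut), set as the call begins (left out, the last holds). The fingers move at their own pace and stop on an object; "newtons" is the grip in N (left out, the last holds). Time passes only in rows, so rows that repeat a pose let the fingers close. It gives the time, the measured TCP pose, the force and the opening at its end, in the units of the state.
- r.get_obs(): the state, without advancing time (a new reading comes with each control period).
- r.grab_frame(name): name is "side" or "top" or "wrist"; returns a dict with "img" (400x640x3 uint8, red, green, blue), "mtx" (3x3 intrinsics, pixels), "world_to_cam" (4x4, takes a point from world to camera coordinates). Camera axes: x right, y up, looking along -z (the intrinsics and any distortion apply to the point x, -y, -z); pixel columns grow to the right and rows downward; lengths in m; the calibration is good to about 2 mm. A picture is of the moment at which its call begins. There is no depth.
- r.hand_in(): hands the job in, once; it reports no verdict.
The state is a dict: "clock": time; "joints": joint angles; "qvel": joint speeds; "tau": joint torques, N m; "tcp_pos": TCP position; "orientation": TCP orientation; "contact_force": force on the tool from outside, world axes, zero at the start; "moment": the same for the moment, N m; "grip_width": finger opening in m.
Only numpy, scipy, OpenCV 4.12 (cv2) and the standard library are available. Lean on these libraries where they do the work, as an engineer would, in place of code of your own. Each camera call takes 0.05 s, during which the arm holds its last target.

TASK

The free foot of the lid rack's white comb has sprung up because its push rivet is missing. Take the rivet out of the grey strip with its centre pin still up, put it in the foot's hole with its collar sitting on the foot, then push the pin flush with the collar so that the rivet spreads and holds the foot down. The plastic cracks if you press on the rack or on the rivet in it with more than 25 N, and leave the bowls, canister, funnel and spoon where they are.

Things in the scene. Friction and masses are not known exactly. Their poses are not given: they have to be found in the camera images.
- collar (a point): Black plastic push rivet, loose, about 20 g, standing in an end hole of the strip; this point is the middle of its square collar (24 x 24 mm, 7 mm thick, flat sides), z up the rivet, x and y square to the collar's sides. Under the collar a round shank 9 mm in diameter, 15.5 mm long, tapered over the last 3 mm; its two legs lie inside the shank and spread outwards below the plates as the pin goes down. A pin already pushed in makes it too thick for the hole.
- pin_top (a point): Middle of the top of the rivet's centre pin: round head 10 mm in diameter, 3 mm thick, standing 7 mm above the collar's top face at the start and sinking into a bore in the collar.
- pin (a joint): How far the pin is pushed in (m): 0 up, 0.007 flush with the collar's top. It slides stiffly: about 12 N moves it, evenly all the way, and it stays where it is left.
- hole (a point): Middle of the mouth of the round 11 mm through hole in the free foot of the comb, on the foot's top face; z up, y along the rack towards the set rivet, x across it. The foot is a white plate 70 mm wide and 4 mm thick that ends 25 mm beyond the hole; the rail's 4 mm plate below it has the same hole, then there is free space. The first wire arch of the comb (70 mm tall) stands 100 mm from the hole towards +y of this point; the steel pan lid leans beyond it.
- comb (a joint): Lift of the comb (rad), turning at its set rivet 250 mm from the hole: 0.016 is the foot sprung 4 mm up from the rail, 0 is the foot down on it. It springs: 2.5 N begins to lower the foot, 5 N holds it down on the rail.
- strip: Grey carrier strip, fixed, 96 mm long (its y), 21 mm wide (its x), 24 mm high, with three 11 mm holes; origin under its centre. The rivet stands in the hole 30 mm towards -y; its collar overhangs the strip by 1.5 mm on both long sides.
- rack: Lid rack on the ledge, 300 mm long (its y, towards the set rivet), 80 mm wide; origin under its middle, hole at y = -125 mm. It rides on foam pads and sinks 1.5 to 12 mm (0.7 N per mm) before it stands hard; how far depends on the lid's weight and the feet and cannot be told from where it rests, so the pin's flush height is unknown: the force tells when the pin is home.
- bowls: Stack of three white ceramic bowls, 150 mm across, 84 mm high, loose; origin under the middle.
- canister: Closed aluminium tea canister, 75 mm across, 128 mm high, loose; origin under the middle.
- funnel: Yellow plastic funnel standing on its mouth, 96 mm across, 100 mm high, loose; origin under the middle.
- spoon: Wooden spoon lying on the ledge, 280 mm long, loose; beyond the strip, to the right of the work.
Not all that is in view belongs to the job. Of the things like the part that bears collar, leave any that is purple; of the rest the smaller one is meant.

How it is judged:
By the outcome, as a careful person would: the job done as asked, in the order asked, and still so for the second after the job is handed in, with the robot touching nothing.
It also fails if it takes over 51 s, if anything falls off the work surface, if the arm or the gripper's body presses on something with over 40 N, if the wrist force passes 120 N, or if a joint passes its speed limit or range.

## Working session

There is one attempt and no reset: what is moved stays moved. The work goes in short steps, Python scripts to look and compute and a tool call to move; the robot and the scene stay as the last step left them, time stands still between calls to the robot, and variables do not carry over. Pictures are saved under pics/ and viewed, and the job is handed in when it is done.

Besides the shell and the picture viewer there is one more tool, called after "Call:" by a JSON object that holds its "method" and its "body". send_rows: Moves the arm, as the interface text tells. Its arguments: {"type":"object","properties":{"moves":{"type":"array"},"hand":{"type":"number"},"newtons":{"type":"number"}},"required":["moves"]}

```bash
mkdir -p pics; cat > h.py <<'E'
from bench import r
import numpy as np, cv2, pickle
from scipy.spatial.transform import Rotation as R
def grab(n,tag):
    f=r.grab_frame(n); pickle.dump(f,open(f'pics/{tag}.pkl','wb'))
    cv2.imwrite(f'pics/{tag}.png',f['img'][:,:,::-1]); return f
def load(tag): return pickle.load(open(f'pics/{tag}.pkl','rb'))
def proj(f,P):
    P=np.atleast_2d(P); c=(f['world_to_cam']@np.c_[P,np.ones(len(P))].T)[:3]
    u=f['mtx']@np.array([c[0],-c[1],-c[2]]); return (u[:2]/u[2]).T
def ray(f,px):
    T=np.linalg.inv(f['world_to_cam']); d=np.linalg.inv(f['mtx'])@np.array([px[0],px[1],1.]); d=np.array([d[0],-d[1],-d[2]])
    return T[:3,3],T[:3,:3]@d
def atz(f,px,z):
    o,d=ray(f,px); return o+d*(z-o[2])/d[2]
def tri(fp):
    A=np.zeros((3,3));b=np.zeros(3)
    for f,px in fp:
        o,d=ray(f,px); d/=np.linalg.norm(d); M=np.eye(3)-np.outer(d,d);A+=M;b+=M@o
    p=np.linalg.solve(A,b); return p,[proj(f,p)[0]-px for f,px in fp]
def crop(tag,x0,y0,x1,y1,s,out):
    im=cv2.imread(f'pics/{tag}.png')[y0:y1,x0:x1]; cv2.imwrite(f'pics/{out}.png',cv2.resize(im,None,fx=s,fy=s,interpolation=cv2.INTER_CUBIC))
E
python3 - <<'E'
from h import *
for n in ('side','top','wrist'):
    f=grab(n,n+'0'); print(n,f['mtx'].round(1).tolist(),np.linalg.inv(f['world_to_cam'])[:3,3].round(3), f.keys())
o=r.get_obs(); print(o, r.grasp_offset)
E
```

```text
side [[388.6, 0.0, 323.5], [0.0, 388.6, 200.6], [0.0, 0.0, 1.0]] [ 0.33  -0.693  0.74 ] dict_keys(['img', 'mtx', 'world_to_cam'])
top [[397.9, 0.0, 319.4], [0.0, 397.9, 196.5], [0.0, 0.0, 1.0]] [ 0.559 -0.034  1.184] dict_keys(['img', 'mtx', 'world_to_cam'])
wrist [[335.7, 0.0, 317.9], [0.0, 335.7, 199.6], [0.0, 0.0, 1.0]] [0.209 0.646 0.374] dict_keys(['img', 'mtx', 'world_to_cam'])
{'clock': 0.15, 'joints': array([-1.24110576,  0.47760064,  0.02235023,  1.55617559, -0.01148535,
        1.10931978, -0.08310121]), 'qvel': array([ 0.00049161, -0.00353503,  0.00075406, -0.00297602,  0.00110924,
        0.00030142, -0.00086673]), 'tau': array([ 1.08410990e-03, -5.96924222e+01,  1.60937458e+00, -2.81489307e+01,
        1.26515696e-02,  6.57645825e-03,  5.82462505e-06]), 'tcp_pos': array([0.28597252, 0.61091145, 0.20977618]), 'orientation': array([-6.82128404e-01, -3.06644822e+00,  2.13904662e-03]), 'contact_force': array([ 0.21779983, -0.0070023 , -0.37997184]), 'moment': array([0.04441887, 0.05551712, 0.05431382]), 'grip_width': 0.08571280155685079} 0.0187
```

View pics/side0.png

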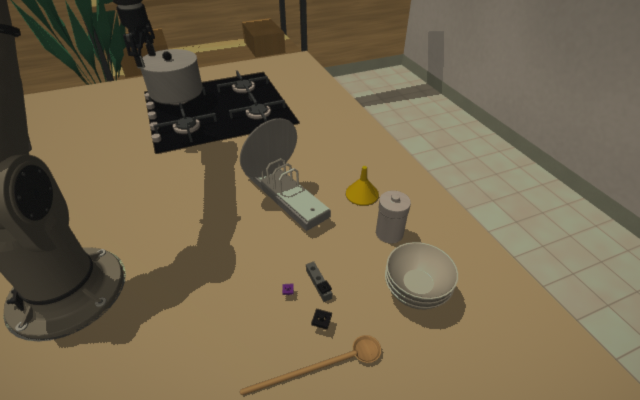

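View pics/top0.png

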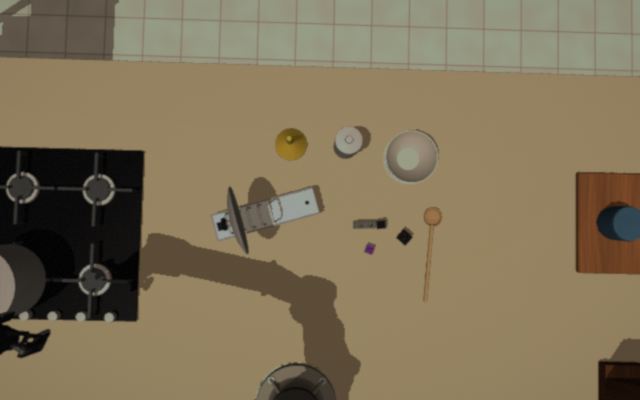

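View pics/wrist0.png

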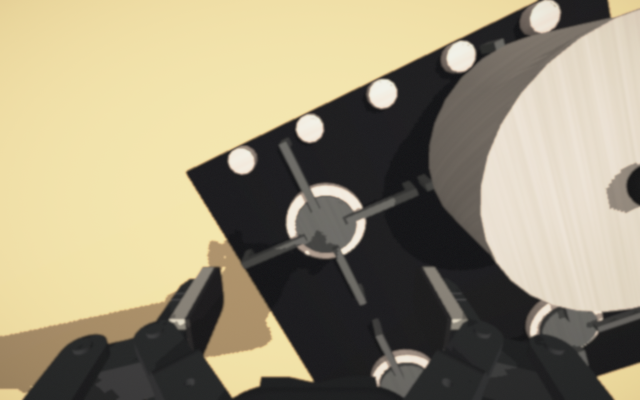

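```bash
python3 - <<'E'
from h import *
crop('side0',230,170,390,340,5,'c1'); crop('top0',190,170,430,265,3.3,'c2')
im=cv2.imread('pics/c1.png'); cv2.imwrite('pics/c1.png',cv2.resize(im,(560,595)))
E
```

```text
(no output)
```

View pics/c1.png

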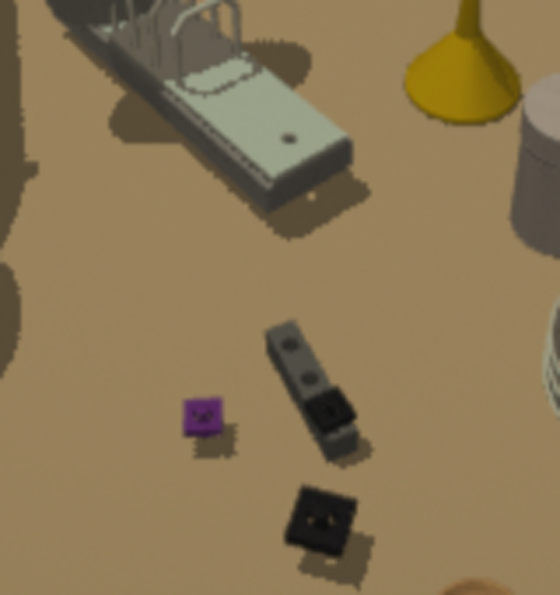

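View pics/c2.png

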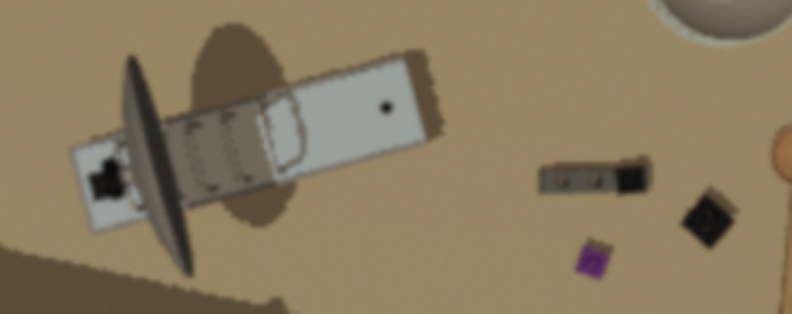

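```bash
python3 - <<'E'
from h import *
s=load('side0');t=load('top0')
def both(n,ps,pt,z=None):
    p,e=tri([(s,ps),(t,pt)]); print(n,p.round(4),'res',np.round(e,1).tolist(), *( [atz(s,ps,z)[:2].round(4),atz(t,pt,z)[:2].round(4)] if z else []))
both('pin',(324,286),(381,224),.034)
both('hole',(312.6,209.4),(307,202.4))
both('big',(321,319),(404.5,237),.01)
both('purple',(288,289),(369.5,249),.01)
for n,px in dict(stripL=(353.8,224.5),stripR=(386,224),bowl=(411,157),can=(349,140),fun=(290,144)).items(): print(n,atz(t,px,.024)[:2].round(3))
o=r.get_obs(); M=R.from_rotvec(o['orientation']).as_matrix(); print(M.round(3))
f=load('wrist0'); print((M.T@(np.linalg.inv(f['world_to_cam'])[:3,3]-o['tcp_pos'])).round(3))
E
```

```text
pin [ 0.529  -0.2328  0.0321] res [[0.4, -0.0], [-0.1, 0.3]] [ 0.5276 -0.2337] [ 0.53   -0.2328]
hole [ 0.5868 -0.0176  0.0524] res [[-0.2, 0.0], [0.1, -0.2]]
big [ 0.4929 -0.3025  0.029 ] res [[0.5, -0.0], [-0.1, 0.3]] [ 0.4963 -0.2917] [ 0.4928 -0.3072]
purple [ 0.4555 -0.2026  0.0218] res [[0.3, -0.0], [-0.1, 0.2]] [ 0.4571 -0.1943] [ 0.455  -0.2044]
stripL [ 0.526 -0.155]
stripR [ 0.53  -0.249]
bowl [ 0.729 -0.319]
can [ 0.774 -0.135]
fun [0.757 0.037]
[[-0.906  0.424 -0.   ]
 [ 0.424  0.906 -0.001]
 [-0.    -0.001 -1.   ]]
[ 0.084 -0.001 -0.164]
```

```bash
cat >> h.py <<'E'
def goto(P,xdir=None):
    o=r.get_obs(); M=R.from_rotvec(o['orientation']).as_matrix()
    d=M.T@(np.array(P)-o['tcp_pos'])*1000
    a=None
    if xdir is not None:
        v=M.T@np.r_[xdir,0]; a=np.degrees(np.arctan2(v[1],v[0]))
    print('shift mm',d.round(1),'turn',a)
E
python3 - <<'E'
from h import *
goto((.30,.60,.36)); goto((.55,-.2,.30),(-1,0.04))
E
```

```text
shift mm [ -17.3   -4.1 -150.2] turn None
shift mm [-582.9 -622.6  -89.3] turn -22.79175427015885
```

Call:
{"method": "send_rows", "body": {"moves": [0,0,-60,0,0,0,-120,0,-35,-35,-150,0,-76,-79,-150,-3,-117,-123,-150,-6,-158,-167,-150,-9,-199,-211,-150,-12,-240,-255,-150,-15], "hand": 0.4}}

```text
clock: 1.15
tcp_pos: [0.3957, 0.2765, 0.3604]
orientation: [-0.274, -3.13, -0.0]
contact_force: [0.7, 0.4, 0.2]
grip_width: 0.0511
```

```bash
python3 - <<'E'
from h import *
goto((.55,-.2,.30),(-1,0.04))
E
```

```text
shift mm [-234.6 -442.5   60.4] turn -7.699471444844047
```

Call:
{"method": "send_rows", "body": {"moves": [-29,-53,0,-4,-58,-106,0,-8,-87,-159,0,-8,-116,-212,0,-8,-145,-265,10,-8,-174,-318,20,-8,-203,-371,40,-8,-232,-424,60,-8]}}

```text
clock: 2.15
tcp_pos: [0.5494, -0.1789, 0.3007]
orientation: [0.056, 3.14, 0.0]
contact_force: [1.4, 0.1, 0.0]
grip_width: 0.0515
```

Call:
{"method": "send_rows", "body": {"moves": [0,-15,0,0,0,-15,0,0]}}

```text
clock: 2.4
tcp_pos: [0.5478, -0.1933, 0.3011]
orientation: [-0.061, -3.14, 0.0]
contact_force: [0.1, -0.2, -0.3]
grip_width: 0.0512
```

```bash
python3 - <<'E'
from h import *
o=r.get_obs(); print(o['tcp_pos'],o['orientation'],o['contact_force'])
f=grab('wrist','w1'); grab('side','s1');
print(proj(f,[[.529,-.2328,.034],[.5868,-.0176,.0524]]))
E
```

```text
[ 0.54784523 -0.19325772  0.30106154] [-6.09178385e-02 -3.14025031e+00  1.89303717e-04] [ 0.08893341 -0.2107     -0.27802738]
[[287.02855706 139.02956748]
 [457.27361363 180.05757869]]
```

View pics/w1.png

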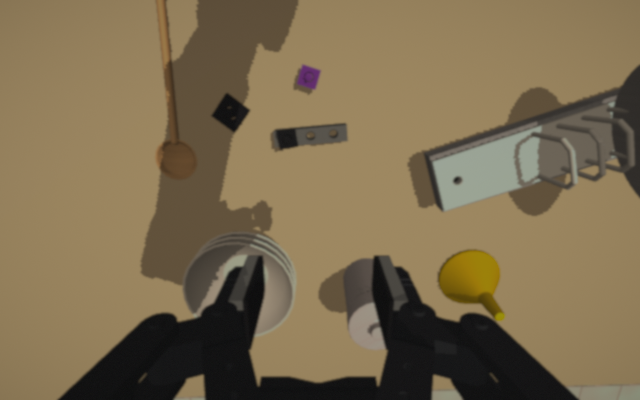

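```bash
python3 - <<'E'
from h import *
crop('w1',200,50,360,170,5,'c3')
goto((.59,-.228,.15),(-1,0.04))
E
```

```text
shift mm [-42.5 -36.1 151.5] turn 0.31150317264505856
```

View pics/c3.png

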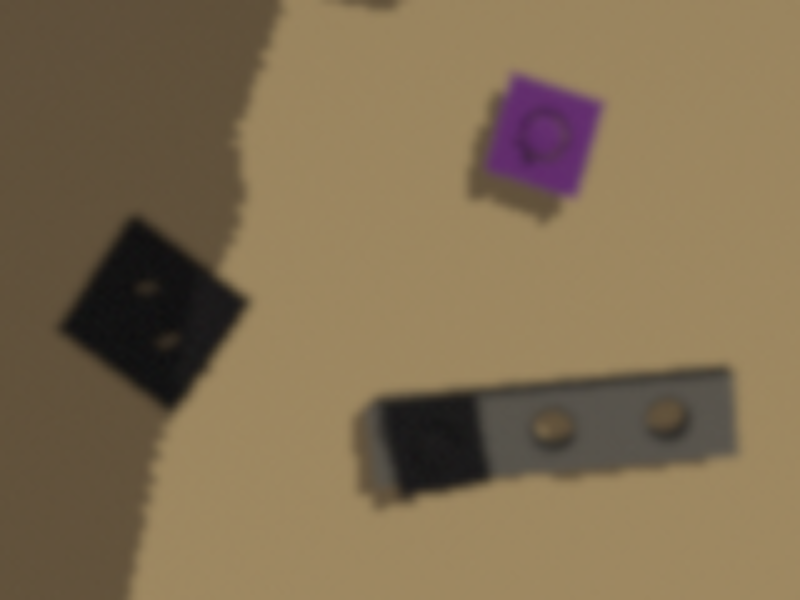

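The crop shows three rivet-like parts: a purple one at wrist (308,77), a larger black one lying loose at (231,113), and a smaller black one standing in the strip's end hole at (287,139). The last is the smaller non-purple one, and it's in the strip as described, so it's the one to take. I'll move closer for a precise fix.

Call:
{"method": "send_rows", "body": {"moves": [-14,-12,50,0,-28,-24,100,0,-42,-36,150,0,-42,-36,150,0,-42,-36,150,0]}}

```text
clock: 3.12
tcp_pos: [0.59, -0.2287, 0.1531]
orientation: [0.054, 3.139, 0.0]
contact_force: [0.3, -0.2, 1.3]
grip_width: 0.0508
```

```bash
python3 - <<'E'
from h import *
o=r.get_obs(); print(o['tcp_pos'],o['orientation'],o['contact_force'])
f=grab('wrist','w2'); print(proj(f,[[.529,-.2328,.034],[.5868,-.0176,.0524]]))
crop('w2',240,110,400,230,5,'c4')
E
```

```text
[ 0.58998373 -0.22872292  0.15305617] [5.44705092e-02 3.13904636e+00 3.99340761e-04] [ 0.25859828 -0.22932198  1.33388568]
[[311.03972168 113.620393  ]
 [576.57154295 178.6649051 ]]
```

View pics/w2.png

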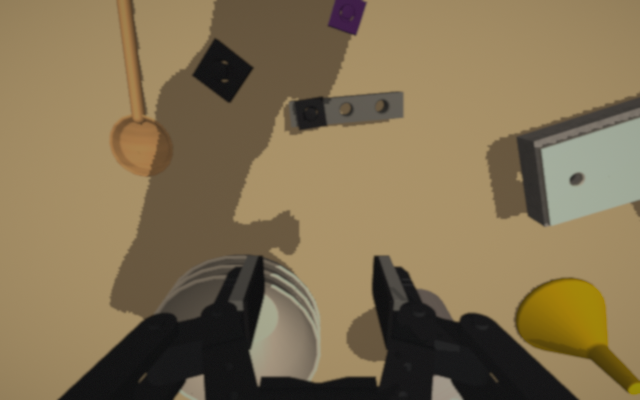

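View pics/c4.png

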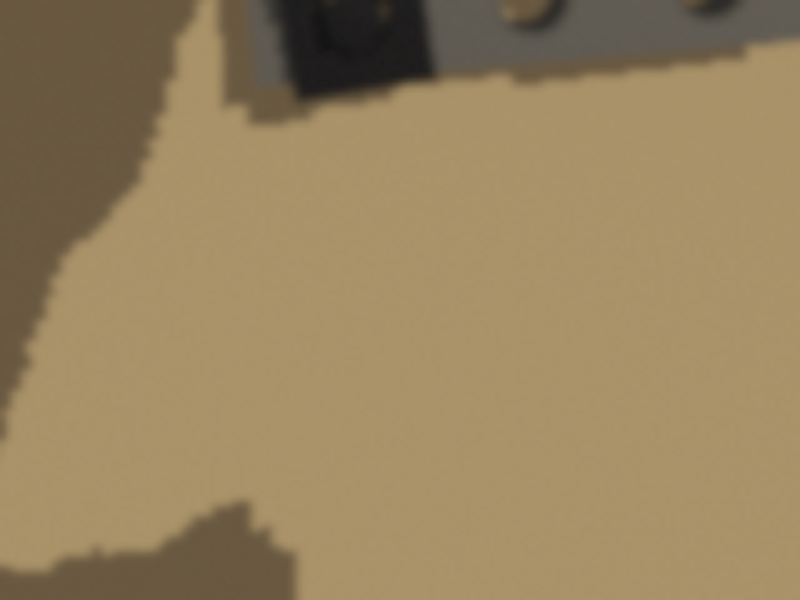

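```bash
python3 - <<'E'
from h import *
f=load('w2')
g=cv2.convertScaleAbs(cv2.imread('pics/w2.png')[80:145,275:415],alpha=1.8,beta=10); cv2.imwrite('pics/c5.png',cv2.resize(g,None,fx=5.5,fy=5.5,interpolation=cv2.INTER_CUBIC))
g=cv2.imread('pics/w2.png')[120:230,510:640]; cv2.imwrite('pics/c6.png',cv2.resize(g,None,fx=5,fy=5,interpolation=cv2.INTER_CUBIC))
E
```

```text
(no output)
```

View pics/c5.png

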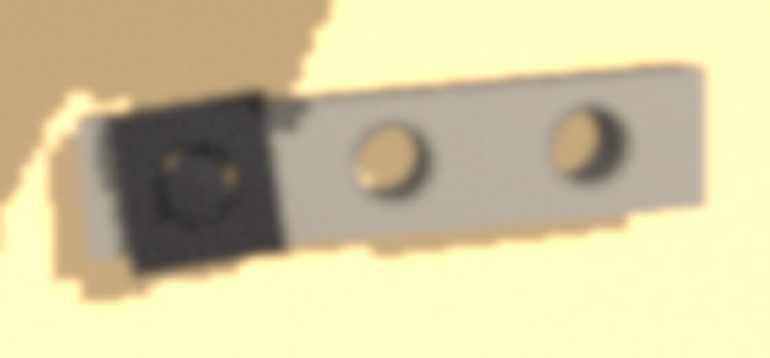

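View pics/c6.png

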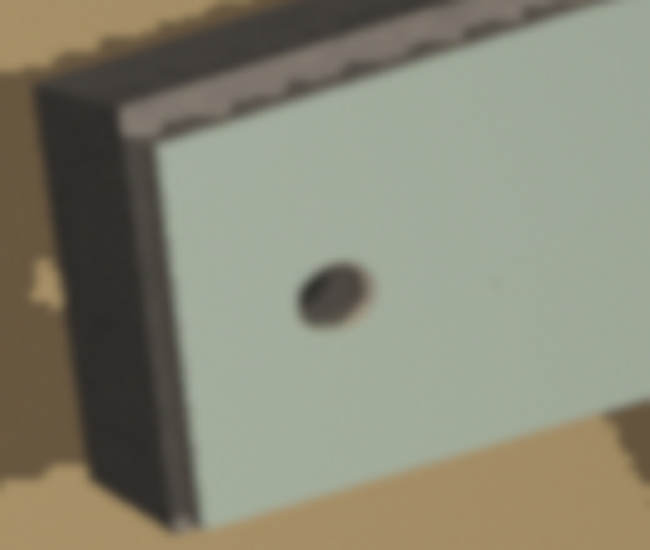

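```bash
python3 - <<'E'
from h import *
f=load('w2')
c=lambda p:(275+p[0]/5.5-.41,80+p[1]/5.5-.41)
q=[atz(f,c(p),.031) for p in [(110,120),(262,95),(283,248),(137,270)]]
for i in range(4):
    d=(q[(i+1)%4]-q[i])[:2]; print('edge',np.linalg.norm(d).round(4),np.degrees(np.arctan2(d[1],d[0])).round(1))
print('collar c',np.mean(q,0))
print('pin', atz(f,c((197,185)),.038))
hm=atz(f,c((392,160)),.024);hr=atz(f,c((590,144)),.024); print(hm,hr, np.degrees(np.arctan2(*(hr-hm)[1::-1])), 'pred rivet',2*hm-hr)
k=lambda p:(510+p[0]/5-.4,120+p[1]/5-.4)
w1=load('w1'); s=load('side0')
print('hole rays',tri([(f,k((335,294))),(w1,(457.7,180.3))]),tri([(f,k((335,294))),(s,(312.6,209.4))]))
for z in (.045,.05,.055):
    e=[atz(f,k(p),z) for p in [(158,146),(205,526)]]; d=e[1]-e[0]; print(z,atz(f,k((335,294)),z), 'width',np.linalg.norm(d), 'rack y ang',np.degrees(np.arctan2(d[1],d[0]))+90)
E
```

```text
edge 0.0229 96.9
edge 0.0225 6.4
edge 0.0225 -83.6
edge 0.0223 -172.7
collar c [ 0.52881787 -0.23322128  0.031     ]
pin [ 0.52833293 -0.23320627  0.038     ]
[ 0.52683892 -0.20345191  0.024     ] [ 0.52554213 -0.17311795  0.024     ] 92.447924373891 pred rivet [ 0.52813571 -0.23378588  0.024     ]
hole rays (array([ 0.58729052, -0.01645522,  0.0509825 ]), [array([-0.00950514,  0.32508893]), array([ 0.00109827, -0.2086736 ])]) (array([ 0.58678103, -0.01805793,  0.05281584]), [array([-0.21827834,  0.39976064]), array([-0.13629107,  0.00959016])])
0.045 [ 0.58885601 -0.01179015  0.045     ] width 0.07127987795225427 rack y ang 106.87364789713375
0.05 [ 0.58731442 -0.01573319  0.05      ] width 0.06997015812712008 rack y ang 106.87364789713375
0.055 [ 0.58577284 -0.01967622  0.055     ] width 0.068660438301986 rack y ang 106.87364789713374
```

```bash
python3 - <<'E'
from h import *
goto((.5285,-.2333,.070),(-.9934,-.115))
E
```

```text
shift mm [61.9 -6.4 83.5] turn -8.605915816938424
```

Call:
{"method": "send_rows", "body": {"moves": [31,-3,42,-4,62,-6.5,83,-8.5,62,-6.5,83,-8.5,62,-6.5,83,-8.5]}}

```text
clock: 3.68
tcp_pos: [0.5291, -0.2342, 0.0706]
orientation: [-0.175, 3.132, -0.001]
contact_force: [0.8, 0.4, 0.5]
grip_width: 0.0514
```

```bash
python3 - <<'E'
from h import *
goto((.5285,-.2333,.026),(-.9934,-.115))
o=r.get_obs(); print(o['tcp_pos'],o['contact_force'])
f=grab('wrist','w3'); print(proj(f,[[.5285,-.2333,.038],o['tcp_pos']]))
grab('side','s3'); crop('s3',260,230,380,320,6,'c7')
E
```

```text
shift mm [ 0.7  1.  44.6] turn -0.19311143433067432
[ 0.52914251 -0.23415702  0.07064837] [0.84855388 0.3822033  0.52045855]
[[320.47397877 223.06603636]
 [319.13481946 247.82637496]]
```

View pics/w3.png

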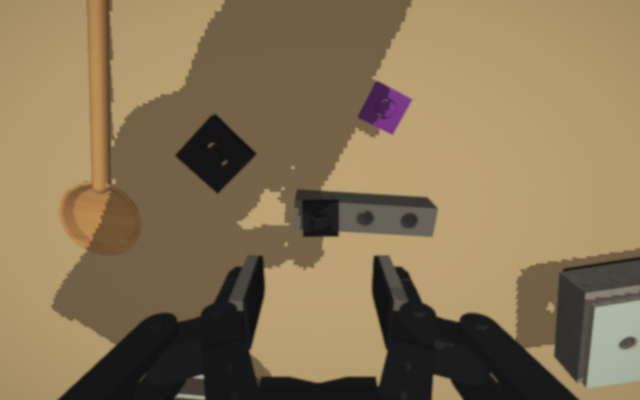

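View pics/c7.png

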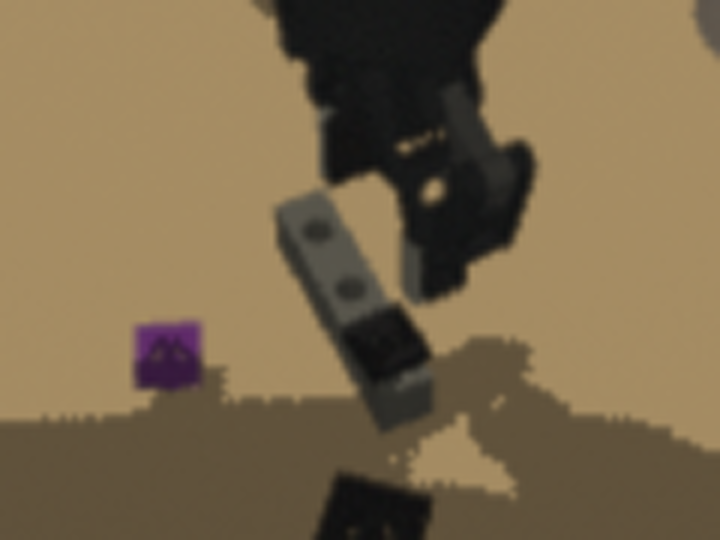

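```bash
python3 - <<'E'
from h import *
f=load('w3')
g=cv2.convertScaleAbs(cv2.imread('pics/w3.png')[180:250,285:445],alpha=2.2,beta=10)
cv2.imwrite('pics/c8.png',cv2.resize(g,None,fx=5,fy=5,interpolation=cv2.INTER_CUBIC))
E
```

```text
(no output)
```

View pics/c8.png

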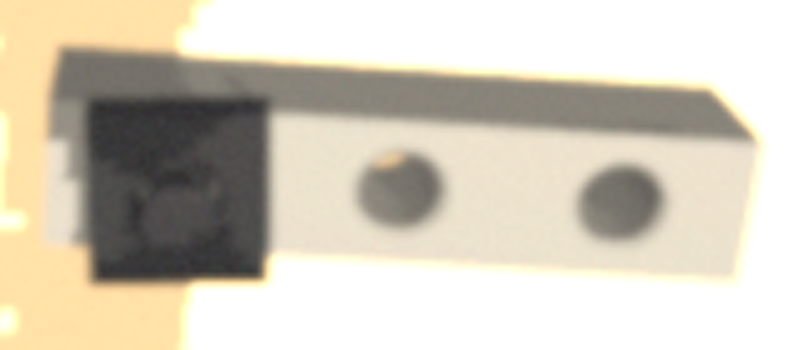

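Call:
{"method": "send_rows", "body": {"moves": [0.5,1,20,0,0.5,1,35,0,0.5,1,44,0,0.5,1,44,0,0.5,1,44,0]}}

```text
clock: 4.4
tcp_pos: [0.5266, -0.2334, 0.0246]
orientation: [-0.175, 3.136, -0.0]
contact_force: [0.5, -0.5, -0.0]
grip_width: 0.0516
```

```bash
python3 - <<'E'
from h import *
o=r.get_obs(); print(o['tcp_pos'],o['contact_force'])
grab('wrist','w4');grab('side','s4'); crop('s4',280,230,380,320,6,'c9'); crop('w4',220,160,420,300,4,'c10')
E
```

```text
[ 0.52657625 -0.23344544  0.0245987 ] [ 0.47392498 -0.45483531 -0.02253134]
```

View pics/c10.png

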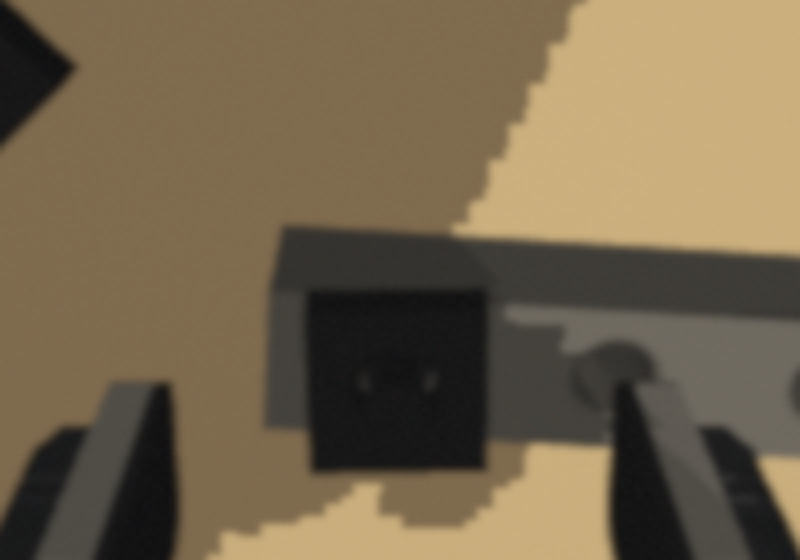

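View pics/c9.png

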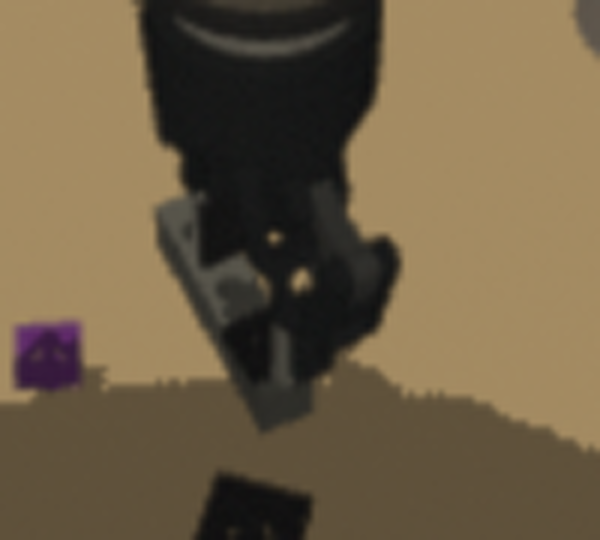

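```bash
python3 - <<'E'
from h import *
f=load('w4'); o=r.get_obs(); M=R.from_rotvec(o['orientation']).as_matrix()
for s in (0,3,6,9): print(s,(proj(f,[o['tcp_pos']+M@(np.array([a,y,-s])/1000) for a,y in ((11,-25.8),(11,25.8),(-11,25.8))])-[220,160])*4)
w=[.5285,-.2333]
print((proj(f,[[*w,.038],[*w,.031]])-[220,160])*4)
goto((.5285,-.2333,.0245))
E
```

```text
0 [[203.3854197  278.20843829]
 [589.93627047 277.92812514]
 [582.39996639 423.00597027]]
3 [[200.35927585 287.61346588]
 [593.12016377 287.32961405]
 [585.34251825 434.27761337]]
6 [[197.23431821 297.32559934]
 [596.40803277 297.03812529]
 [588.37733203 445.902672  ]]
9 [[194.00562653 307.3601304 ]
 [599.80505527 307.06894805]
 [591.50881608 457.89803256]]
[[396.28242766 413.80977264]
 [396.13612251 386.91053235]]
shift mm [-1.9 -0.1  0.2] turn None
```

```bash
python3 - <<'E'
from h import *
f=load('s4'); o=r.get_obs(); M=R.from_rotvec(o['orientation']).as_matrix(); print(M.round(2))
sg=-1 if (M@[0,1,0])[1]>0 else 1
im=cv2.imread('pics/s4.png')[225:325,270:390]; im=cv2.convertScaleAbs(cv2.resize(im,None,fx=6,fy=6,interpolation=cv2.INTER_CUBIC),alpha=1.8,beta=15)
for s,c in ((0,(0,0,255)),(10,(0,255,0)),(20,(255,0,0))):
    for a in (-11,11):
        p=(proj(f,o['tcp_pos']+M@(np.array([a,sg*25.8,-s])/1000))[0]-[270,225]+.5)*6; cv2.circle(im,tuple(int(v) for v in p),4,c,1); print(s,a,p)
cv2.imwrite('pics/c11.png',im)
E
```

```text
[[-0.99 -0.11  0.  ]
 [-0.11  0.99 -0.  ]
 [-0.   -0.   -1.  ]]
0 -11 [385.93387346 424.42710563]
0 11 [332.71121381 450.14744989]
10 -11 [386.50748626 408.30347571]
10 11 [332.85564683 434.07734379]
20 -11 [387.09045575 391.91683925]
20 11 [333.00245889 417.74253774]
```

View pics/c11.png

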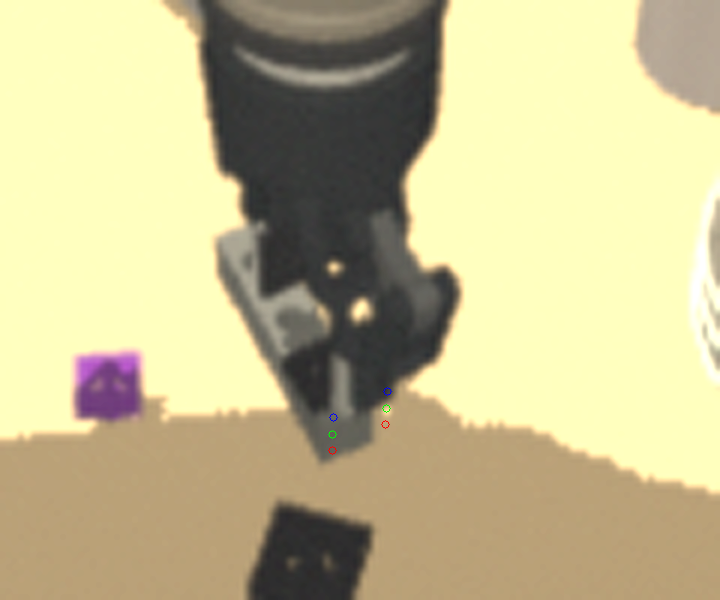

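Call:
{"method": "send_rows", "body": {"moves": [-2,0,0,0,-2,0,0,0,-2,0,0,0,-2,0,0,0], "hand": 0.65}}

```text
clock: 5.0
tcp_pos: [0.5282, -0.2329, 0.0242]
orientation: [0.176, -3.137, 0.0]
contact_force: [0.3, 0.2, 0.5]
grip_width: 0.0298
```

```bash
cat >> h.py <<'E'
def padview(ftag,w,out,box,sc=6,side=True,al=1.8):
    f=load(ftag); o=r.get_obs(); M=R.from_rotvec(o['orientation']).as_matrix()
    x0,y0,x1,y1=box
    im=cv2.imread(f'pics/{ftag}.png')[y0:y1,x0:x1]; im=cv2.convertScaleAbs(cv2.resize(im,None,fx=sc,fy=sc,interpolation=cv2.INTER_CUBIC),alpha=al,beta=15)
    for s,c in ((0,(0,0,255)),(10,(0,255,0)),(20,(255,0,0))):
        for a in (-11,11):
            for y in (-w/2,w/2):
                p=(proj(f,o['tcp_pos']+M@(np.array([a,y,-s])/1000))[0]-[x0,y0]+.5)*sc; cv2.circle(im,tuple(int(v) for v in p),4,c,1)
    cv2.imwrite(f'pics/{out}.png',im)
E
python3 - <<'E'
from h import *
o=r.get_obs(); print(o['tcp_pos'],o['contact_force'],o['grip_width'])
grab('wrist','w5');grab('side','s5'); w=o['grip_width']*1000
padview('s5',w,'c12',(280,240,380,320)); padview('w5',w,'c13',(230,180,410,290),4)
E
```

```text
[ 0.52818175 -0.23293133  0.02422702] [0.30812727 0.22097482 0.54601311] 0.02976713413635704
```

View pics/c12.png

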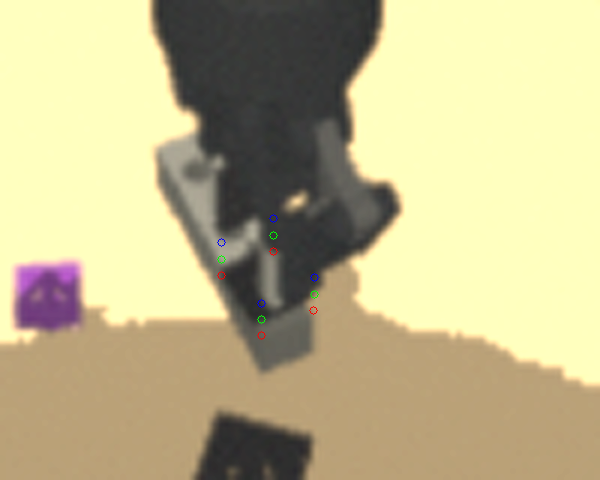

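View pics/c13.png

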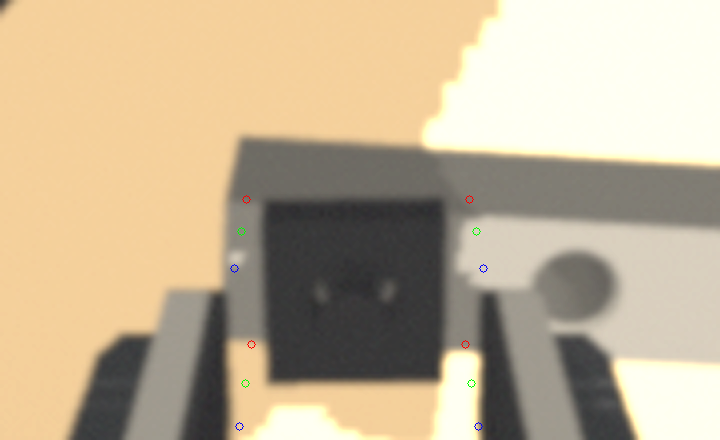

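Call:
{"method": "send_rows", "body": {"moves": [0,0,2,0,0,0,4,0,0,0,6,0,0,0,6,0]}}

```text
clock: 5.6
tcp_pos: [0.528, -0.2329, 0.018]
orientation: [0.176, -3.136, -0.0]
contact_force: [-0.5, -0.0, 0.1]
grip_width: 0.0303
```

Call:
{"method": "send_rows", "body": {"moves": [0,0,2,0,0,0,4,0,0,0,4,0]}}

```text
clock: 5.98
tcp_pos: [0.528, -0.2329, 0.014]
orientation: [0.176, -3.136, -0.0]
contact_force: [0.1, 0.1, -0.5]
grip_width: 0.0298
```

```bash
python3 - <<'E'
from h import *
o=r.get_obs(); print(o['tcp_pos'],o['contact_force'],o['grip_width'])
grab('wrist','w6');grab('side','s6'); w=o['grip_width']*1000
padview('s6',w,'c14',(280,240,380,320)); padview('w6',w,'c15',(230,180,410,290),4)
E
```

```text
[ 0.52804821 -0.23285294  0.01400393] [ 0.1348601   0.12066236 -0.52866318] 0.02982326455895022
```

View pics/c14.png

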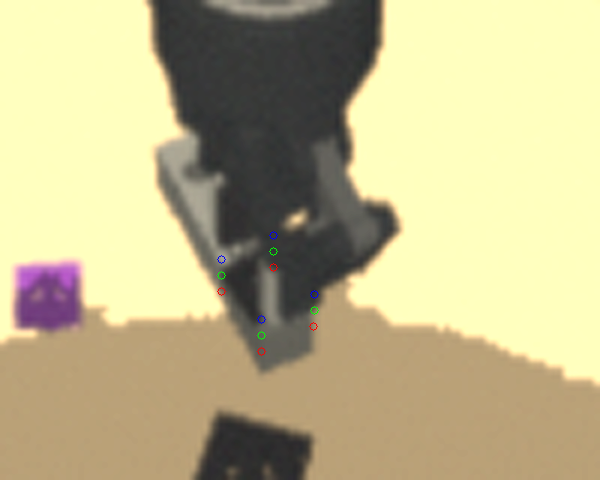

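View pics/c15.png

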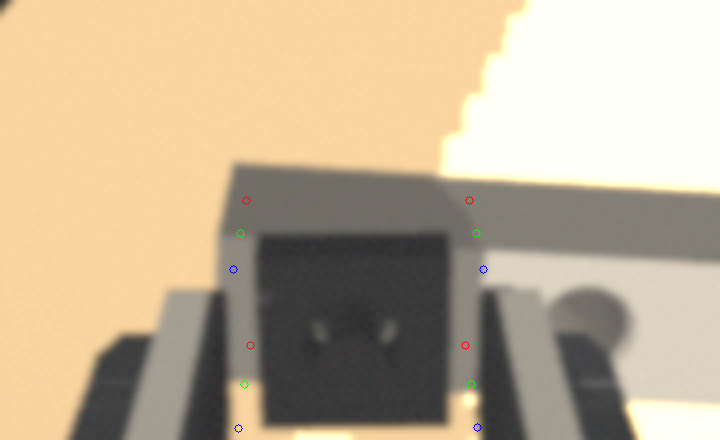

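Call:
{"method": "send_rows", "body": {"moves": [0,0,2,0,0,0,4,0,0,0,4,0,0,0,4,0]}}

```text
clock: 6.58
tcp_pos: [0.5282, -0.233, 0.0102]
orientation: [0.176, -3.137, -0.0]
contact_force: [0.1, -0.7, -0.5]
grip_width: 0.0299
```

Call:
{"method": "send_rows", "body": {"moves": [0,0,1,0,0,0,2,0,0,0,2,0]}}

```text
clock: 6.95
tcp_pos: [0.5281, -0.2329, 0.0081]
orientation: [0.176, -3.137, -0.0]
contact_force: [0.1, 0.3, -0.4]
grip_width: 0.0298
```

```bash
python3 - <<'E'
from h import *
o=r.get_obs(); print(o['tcp_pos'],o['contact_force'],o['grip_width'])
grab('wrist','w7');grab('side','s7'); w=o['grip_width']*1000
padview('s7',w,'c16',(290,250,370,310),9); padview('w7',w,'c17',(230,180,410,290),4)
E
```

```text
[ 0.52813393 -0.23291654  0.00812509] [ 0.09453883  0.25759418 -0.35869969] 0.02979623971250679
```

View pics/c16.png

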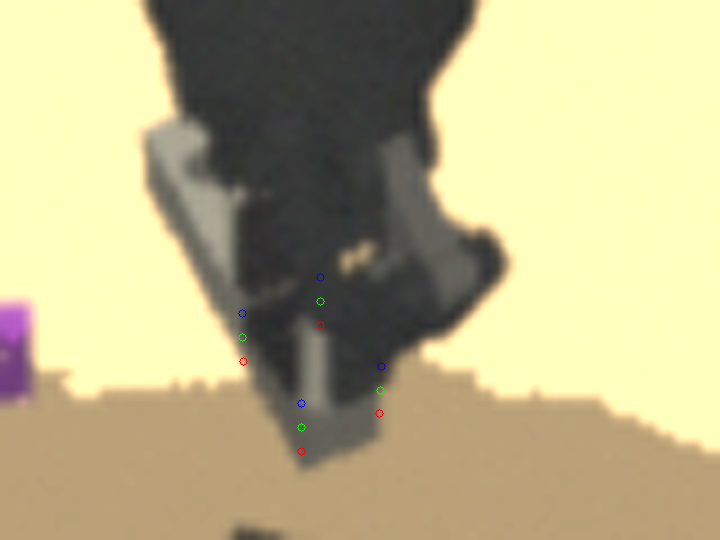

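View pics/c17.png

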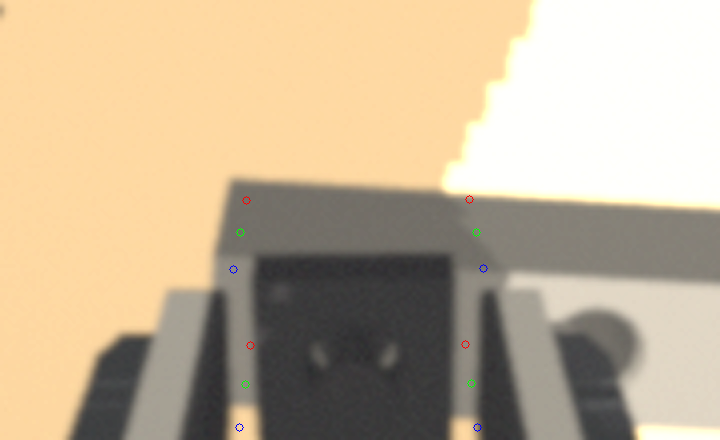

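Call:
{"method": "send_rows", "body": {"moves": [0,0,1,0,0,0,2,0,0,0,2,0]}}

```text
clock: 7.42
tcp_pos: [0.5281, -0.2329, 0.0061]
orientation: [0.176, -3.136, -0.0]
contact_force: [0.7, 0.4, -0.5]
grip_width: 0.03
```

Call:
{"method": "send_rows", "body": {"moves": [0,0,1,0,0,0,2,0,0,0,2,0]}}

```text
clock: 7.8
tcp_pos: [0.5281, -0.2329, 0.0041]
orientation: [0.176, -3.137, -0.0]
contact_force: [0.3, 0.3, 0.4]
grip_width: 0.0299
```

Call:
{"method": "send_rows", "body": {"moves": [0,0,1,0,0,0,2,0,0,0,2,0]}}

```text
clock: 8.18
tcp_pos: [0.5283, -0.233, 0.0028]
orientation: [-0.175, 3.136, 0.001]
contact_force: [-2.1, 1.5, 7.4]
grip_width: 0.03
```

```bash
python3 - <<'E'
from h import *
o=r.get_obs(); print(o['tcp_pos'],o['contact_force'],o['grip_width'])
grab('wrist','w8');grab('side','s8'); w=o['grip_width']*1000
crop('s8',290,250,370,310,9,'c18'); padview('w8',w,'c19',(230,180,410,290),4)
im=cv2.imread('pics/c18.png'); cv2.imwrite('pics/c18.png',cv2.convertScaleAbs(im,alpha=3,beta=20))
E
```

```text
[ 0.52826401 -0.2329688   0.00284287] [-2.10017722  1.48973312  7.35946405] 0.029988699573684833
```

View pics/c18.png

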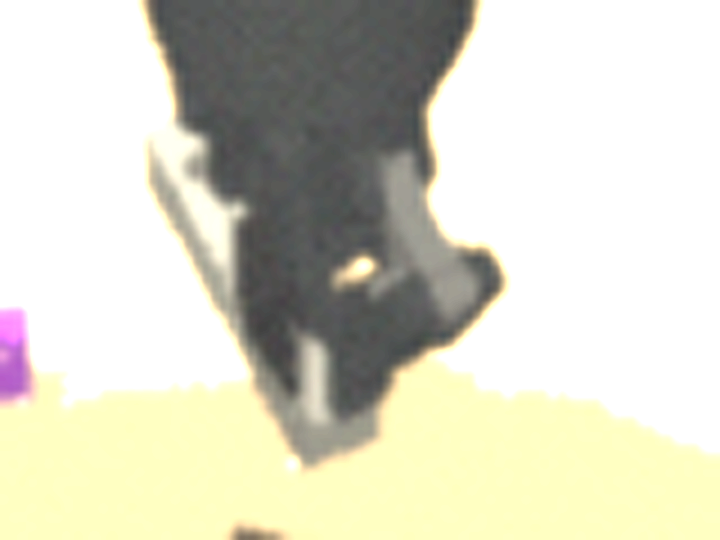

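View pics/c19.png

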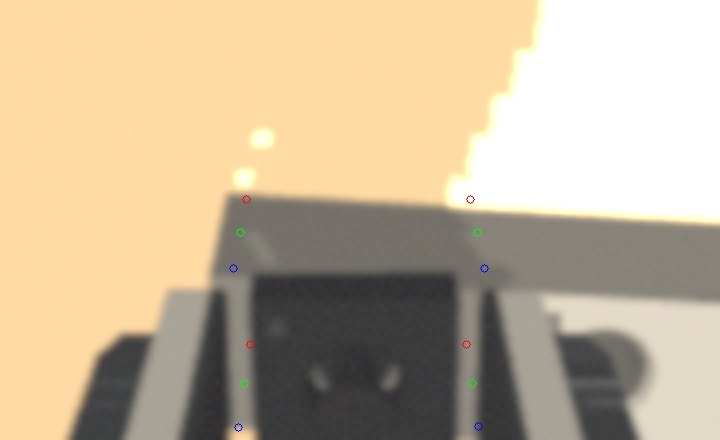

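Call:
{"method": "send_rows", "body": {"moves": [0,0,-3.5,0,0,0,-3.5,0]}}

```text
clock: 8.52
tcp_pos: [0.5284, -0.233, 0.0059]
orientation: [-0.176, 3.136, -0.0]
contact_force: [-0.1, -0.2, -0.1]
grip_width: 0.0298
```

Call:
{"method": "send_rows", "body": {"moves": [0,0,0,0,0,0,0,0,0,0,0,0,0,0,0,0], "hand": 1.0, "newtons": 40}}

```text
clock: 9.02
tcp_pos: [0.5283, -0.233, 0.006]
orientation: [-0.176, 3.136, 0.0]
contact_force: [-2.2, 0.5, 6.1]
grip_width: 0.0222
```

```bash
python3 - <<'E'
from h import *
o=r.get_obs(); print(o['tcp_pos'],o['contact_force'],o['moment'],o['grip_width'])
grab('wrist','w9');grab('side','s9'); w=o['grip_width']*1000
padview('s9',w,'c20',(290,250,370,310),9,al=3); padview('w9',w,'c21',(230,180,410,290),4,al=2.5)
E
```

```text
[ 0.52834763 -0.23295701  0.00597041] [-2.18210273  0.5399012   6.10334879] [0.16631792 0.26250588 0.02040869] 0.02216943054373976
```

View pics/c20.png

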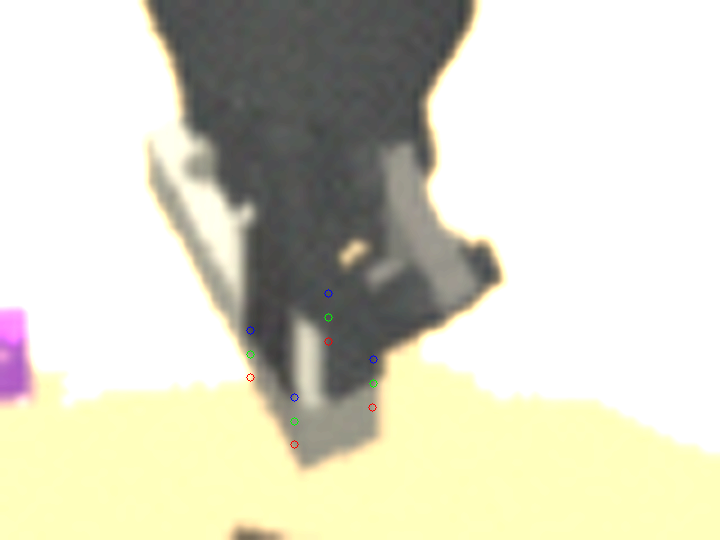

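View pics/c21.png

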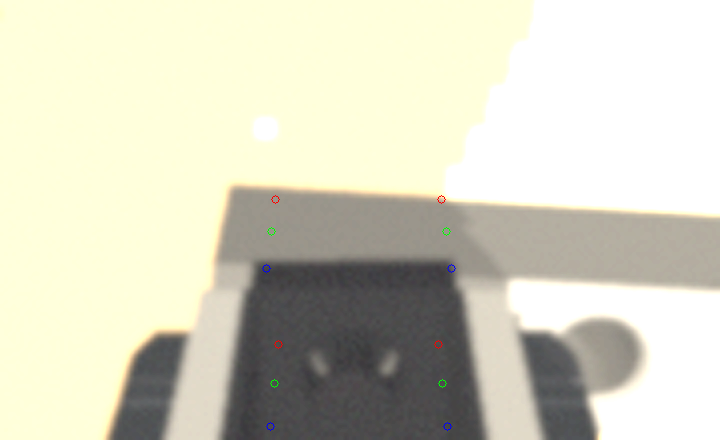

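Call:
{"method": "send_rows", "body": {"moves": [0,0,0,0,0,0,-2,0,0,0,-2,0], "hand": 0.67}}

```text
clock: 9.5
tcp_pos: [0.5282, -0.2329, 0.0077]
orientation: [-0.176, 3.137, -0.0]
contact_force: [0.3, -0.7, -0.3]
grip_width: 0.0281
```

Call:
{"method": "send_rows", "body": {"moves": [0,0,0,0,0,0,0,0,0,0,0,0,0,0,0,0], "hand": 1.0, "newtons": 40}}

```text
clock: 10.0
tcp_pos: [0.5282, -0.233, 0.0079]
orientation: [-0.176, 3.137, 0.0]
contact_force: [-0.9, 1.7, 5.2]
grip_width: 0.0221
```

Call:
{"method": "send_rows", "body": {"moves": [0,0,-5,0,0,0,-15,0,0,0,-35,0,0,0,-60,0,0,0,-90,0,0,0,-90,0,0,0,-90,0]}}

```text
clock: 10.88
tcp_pos: [0.5281, -0.2326, 0.0979]
orientation: [-0.176, 3.136, 0.0]
contact_force: [-0.3, 0.3, -1.2]
grip_width: 0.022
```

```bash
python3 - <<'E'
from h import *
o=r.get_obs(); print(o['tcp_pos'],o['contact_force'],o['moment'],o['grip_width'])
grab('wrist','w10');grab('side','s10'); w=o['grip_width']*1000
padview('s10',w,'c22',(280,220,370,285),8,al=2.2); padview('w10',w,'c23',(230,180,410,310),4,al=2.)
E
```

```text
[ 0.52811304 -0.23264024  0.09794595] [-0.33619823  0.26999031 -1.19125292] [ 0.00631967  0.00247266 -0.02877925] 0.022018154093500487
```

View pics/c22.png

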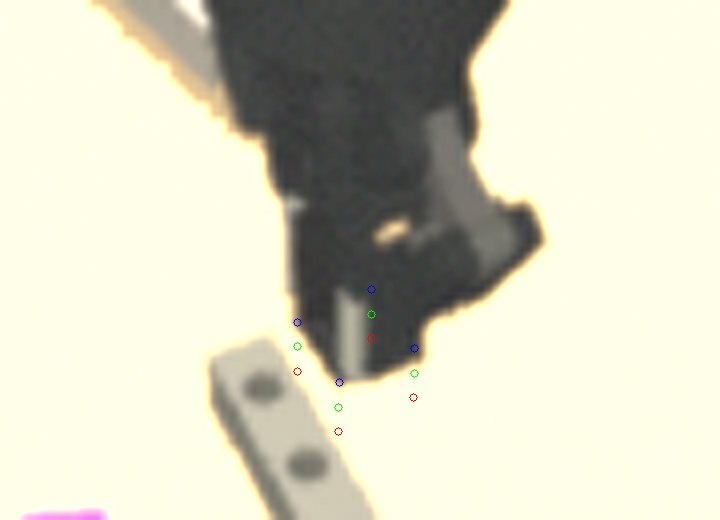

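View pics/c23.png

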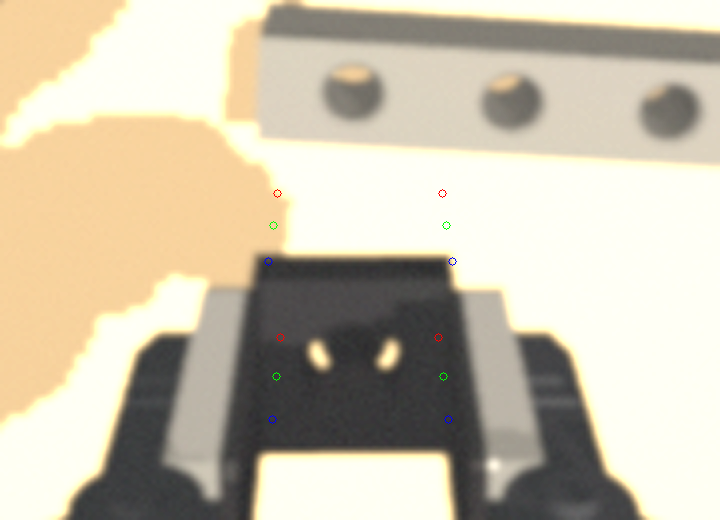

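```bash
python3 - <<'E'
from h import *
im=cv2.imread('pics/w10.png')[235:300,280:360].astype(float)
im=(np.clip(im/110,0,1)**.6*255).astype(np.uint8)
cv2.imwrite('pics/c24.png',cv2.resize(im,None,fx=9,fy=9,interpolation=cv2.INTER_CUBIC))
E
```

```text
(no output)
```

View pics/c24.png

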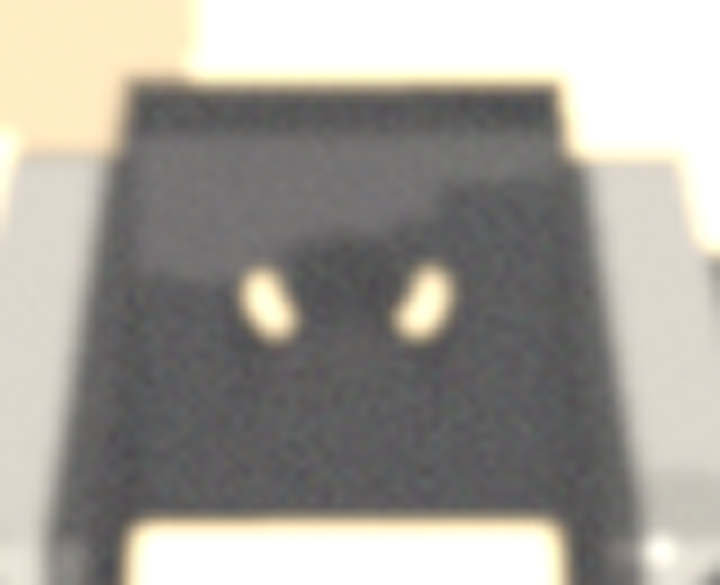

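```bash
python3 - <<'E'
from h import *
f=load('w10'); o=r.get_obs(); M=R.from_rotvec(o['orientation']).as_matrix(); t=o['tcp_pos']
px=lambda p:(280+(p[0]+.5)/9-.5,235+(p[1]+.5)/9-.5)
for s in (19,21,23.1,25):
    z=t[2]+s/1000
    q=np.array([M.T@(atz(f,px(p),z)-t)*1000 for p in [(130,135),(562,135),(568,520),(125,520)]])
    print(s,q[:,:2].round(1).tolist(),'c',q.mean(0)[:2].round(2))
# bottom front edge
for s in (14,16.1,18): print(s,[(M.T@(atz(f,px(p),t[2]+s/1000)-t)*1000).round(1)[:2] for p in [(132,85),(557,85)]])
E
```

```text
19 [[7.9, -12.4], [7.9, 10.9], [-16.4, 11.8], [-16.4, -13.3]] c [-4.24 -0.78]
21 [[9.0, -12.3], [9.0, 10.7], [-15.0, 11.6], [-15.0, -13.1]] c [-3.02 -0.78]
23.1 [[10.1, -12.1], [10.1, 10.6], [-13.6, 11.4], [-13.6, -13.0]] c [-1.74 -0.77]
25 [[11.1, -12.0], [11.1, 10.4], [-12.3, 11.3], [-12.2, -12.8]] c [-0.59 -0.77]
14 [array([  8.4, -12.7]), array([ 8.4, 10.9])]
16.1 [array([  9.5, -12.5]), array([ 9.5, 10.8])]
18 [array([ 10.4, -12.3]), array([10.4, 10.6])]
```

```bash
python3 - <<'E'
from h import *
print(r.get_obs()['joints'].round(2)); a=np.radians(249)
x=np.array([np.cos(a),np.sin(a)])
goto(np.r_[np.array([.587,-.017])-.045*x,.125],x)
E
```

```text
[-0.08  0.5   0.51  1.92 -0.33  0.81  2.29]
shift mm [-103.8  247.5  -27.9] turn -62.57845842494002
```

Call:
{"method": "send_rows", "body": {"moves": [-15,35,-25,-10,-33,80,-28,-20,-52,125,-28,-30,-70,170,-28,-40,-88,210,-28,-50,-104,248,-28,-60,-104,248,-28,-62.5,-104,248,-28,-62.5]}}

```text
clock: 11.98
tcp_pos: [0.6032, 0.0252, 0.1247]
orientation: [1.776, -2.589, -0.001]
contact_force: [-0.1, -0.4, 0.2]
grip_width: 0.0218
```

```bash
python3 - <<'E'
from h import *
o=r.get_obs(); print(o['joints'].round(2),o['tcp_pos'],o['contact_force'],o['moment'],o['grip_width'])
grab('wrist','w11');grab('side','s11')
crop('s11',270,130,380,230,6,'c25')
E
```

```text
[-0.32  0.46  0.22  1.82 -0.13  0.88  2.74] [0.60320557 0.02524481 0.12469536] [-0.09855269 -0.37688603  0.16257543] [-0.0441856  -0.00251038 -0.04518677] 0.02182137249611578
```

View pics/w11.png

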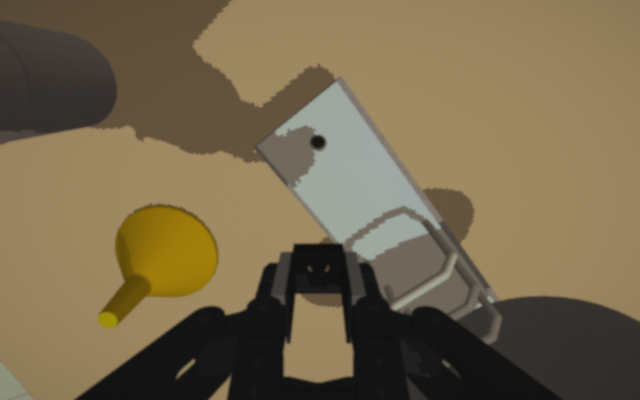

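View pics/c25.png

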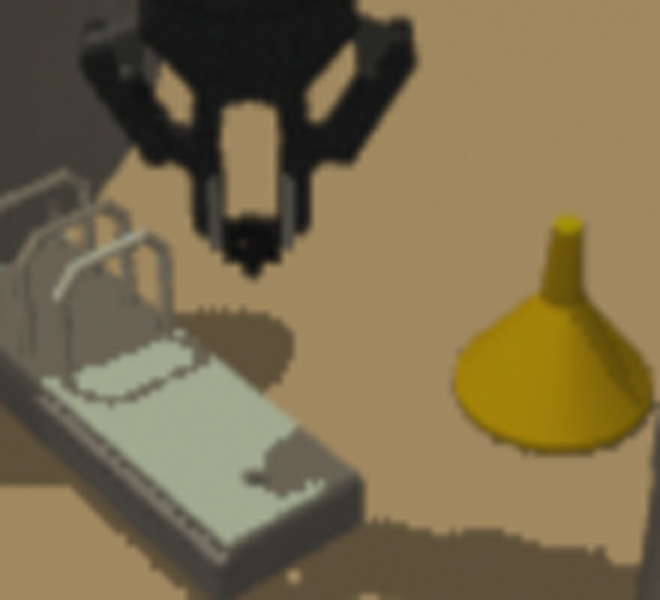

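Call:
{"method": "send_rows", "body": {"moves": [0,0,25,0,0,0,50,0,0,0,50,0,0,0,50,0]}}

```text
clock: 12.58
tcp_pos: [0.6043, 0.0246, 0.0765]
orientation: [-1.776, 2.591, -0.001]
contact_force: [-0.2, -0.1, -0.3]
grip_width: 0.0219
```

```bash
cat >> h.py <<'E'
def holepx(tag,c,rad=12,thr=None):
    g=cv2.cvtColor(cv2.imread(f'pics/{tag}.png'),cv2.COLOR_BGR2GRAY).astype(float)
    x0,y0=int(c[0]-rad),int(c[1]-rad); p=g[y0:y0+2*rad,x0:x0+2*rad]; p=cv2.resize(p,None,fx=4,fy=4,interpolation=cv2.INTER_CUBIC)
    t=thr or (p.min()+np.median(p))/2; m=(p<t).astype(np.uint8)
    n,l,st,ce=cv2.connectedComponentsWithStats(m); 
    k=1+np.argmax(st[1:,4]); u=ce[k]; return (x0+(u[0]+.5)/4-.5,y0+(u[1]+.5)/4-.5),st[k].tolist(),t
E
python3 - <<'E'
from h import *
o=r.get_obs(); print(o['tcp_pos'],o['contact_force'])
grab('wrist','w12');grab('side','s12')
f1=load('w11');f2=load('w12')
print(holepx('w11',(318,142.5)), proj(f2,[.587,-.017,.052]))
im=cv2.imread('pics/w12.png'); cv2.imwrite('pics/c26.png',cv2.resize(im[60:300,220:440],None,fx=2.5,fy=2.5))
E
```

```text
[0.6042866  0.02460096 0.07646473] [-0.15983227 -0.12154188 -0.30885085]
((np.float64(317.24771448663853), np.float64(141.7092709798406)), [19, 25, 56, 49, 2133], np.float64(61.25694918632507)) [[320.1917346  157.79054488]]
```

View pics/c26.png

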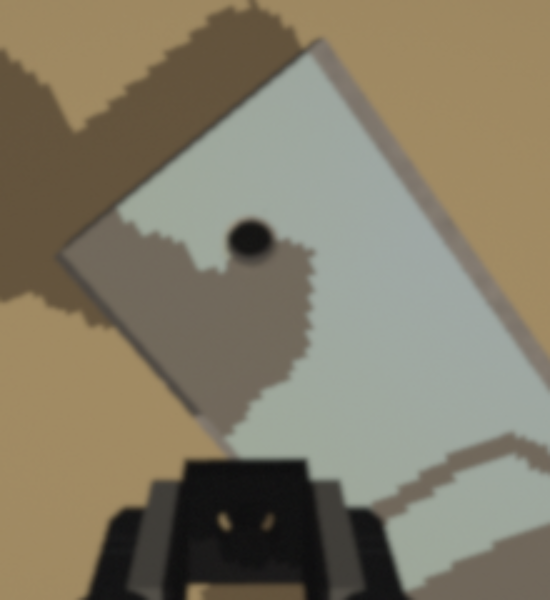

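```bash
python3 - <<'E'
from h import *
a=cv2.resize(cv2.imread('pics/w12.png')[140:172,302:338],None,fx=11,fy=11,interpolation=cv2.INTER_CUBIC)
b=cv2.resize(cv2.imread('pics/w11.png')[126:158,300:336],None,fx=11,fy=11,interpolation=cv2.INTER_CUBIC)
im=np.hstack([a,b]).astype(float); im=(np.clip(im/200,0,1)**.6*255).astype(np.uint8)
cv2.imwrite('pics/c27.png',im)
E
```

```text
(no output)
```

View pics/c27.png

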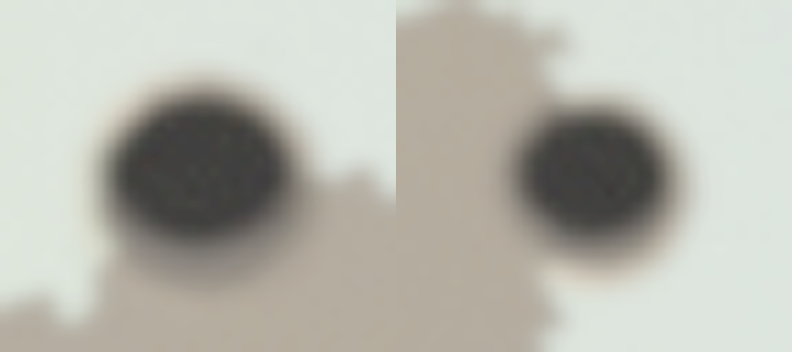

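```bash
python3 - <<'E'
from h import *
f1=load('w11');f2=load('w12');f0=load('w2'); o=r.get_obs(); M=R.from_rotvec(o['orientation']).as_matrix(); t=o['tcp_pos']
p1,p2=(317.36,141.8),(319.6,156.3)
print(tri([(f1,p1),(f2,p2)]),tri([(f1,p1),(f2,p2),(f0,(576.6,178.4))]))
s=load('side0'); top=load('top0')
for z in (.048,.050,.052,.054):
    q=[atz(f,p,z)[:2].round(4) for f,p in ((f1,p1),(f2,p2),(f0,(576.6,178.4)),(s,(312.6,209.4)),(top,(307,202.4)))]
    print(z,*q, 'tool',(M.T@(np.r_[atz(f2,p2,z)]-t)*1000)[:2].round(2))
E
```

```text
(array([ 0.58674563, -0.01866963,  0.05578483]), [array([ 0.01891985, -0.00177027]), array([-0.02352793,  0.00220274])]) (array([ 0.58677298, -0.01809335,  0.05283523]), [array([0.28000176, 0.09059426]), array([ 0.27960051, -0.11582048]), array([-0.24260963,  0.39818988])])
0.048 [ 0.5872 -0.0175] [ 0.5873 -0.0171] [ 0.5879 -0.0142] [ 0.5889 -0.0134] [ 0.5865 -0.0174] tool [45.52  1.14]
0.05 [ 0.5871 -0.0178] [ 0.5871 -0.0175] [ 0.5873 -0.0157] [ 0.5882 -0.0154] [ 0.5865 -0.0174] tool [45.93  1.12]
0.052 [ 0.587  -0.0181] [ 0.587  -0.0179] [ 0.5867 -0.0173] [ 0.5874 -0.0174] [ 0.5864 -0.0174] tool [46.35  1.11]
0.054 [ 0.5869 -0.0184] [ 0.5869 -0.0183] [ 0.5861 -0.0189] [ 0.5867 -0.0193] [ 0.5864 -0.0174] tool [46.76  1.1 ]
```

```bash
python3 - <<'E'
from h import *
a=cv2.resize(cv2.imread('pics/w10.png')[188:218,300:336],None,fx=15,fy=15,interpolation=cv2.INTER_CUBIC).astype(float)
cv2.imwrite('pics/c28.png',(np.clip(a/170,0,1)**.7*255).astype(np.uint8))
E
```

```text
(no output)
```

View pics/c28.png

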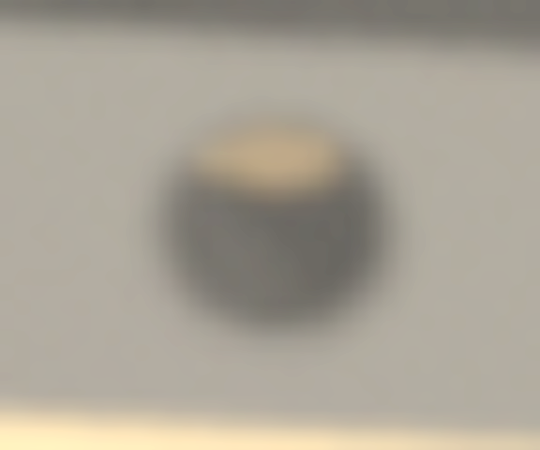

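```bash
python3 - <<'E'
from h import *
f=load('w10'); M=R.from_rotvec([-0.176,3.136,0]).as_matrix()
p=atz(f,(317.87,202.33),.024); print(p, (M.T@(p-np.array([.5282,-.2330,.0079]))*1000).round(2), (M.T@(p-np.array([.5281,-.2326,.0979]))*1000).round(2))
E
```

```text
[ 0.52824096 -0.2333341   0.024     ] [-1.00e-02 -3.40e-01 -1.61e+01] [-1.00e-02 -7.40e-01  7.39e+01]
```

Call:
{"method": "send_rows", "body": {"moves": [15,0.5,5,0,35,1,10,0,47.5,1.6,15,0,47.5,1.6,15,0,47.5,1.6,15,0]}}

```text
clock: 13.3
tcp_pos: [0.5855, -0.0183, 0.0608]
orientation: [-1.777, 2.59, 0.0]
contact_force: [-0.1, 0.2, 0.1]
grip_width: 0.0216
```

```bash
python3 - <<'E'
from h import *
o=r.get_obs(); print(o['tcp_pos'],o['contact_force'])
M=R.from_rotvec(o['orientation']).as_matrix()
print('err tool to hole est', (M.T@(np.array([.587,-.018,.053])-o['tcp_pos'])*1000).round(2))
grab('wrist','w13');grab('side','s13'); crop('s13',275,165,365,235,8,'c29'); crop('w13',260,210,380,290,6,'c30')
E
```

```text
[ 0.58554667 -0.01825099  0.06078966] [-0.0765524   0.19095076  0.06905314]
err tool to hole est [-0.75 -1.26  7.79]
```

View pics/c29.png

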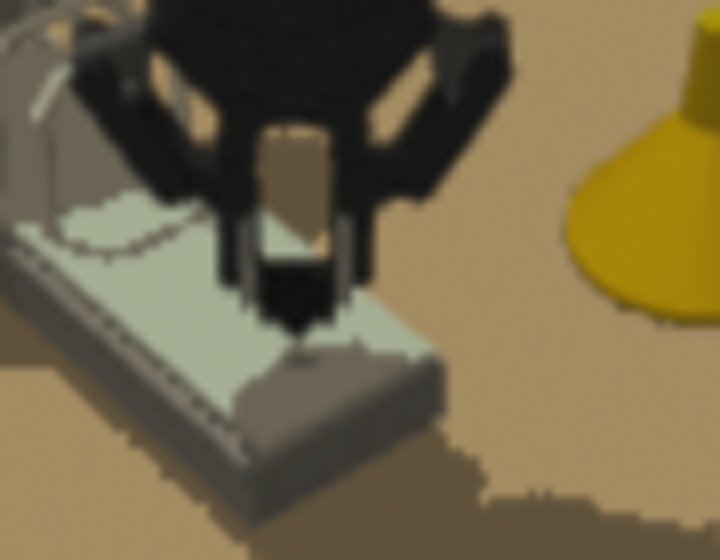

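View pics/c30.png

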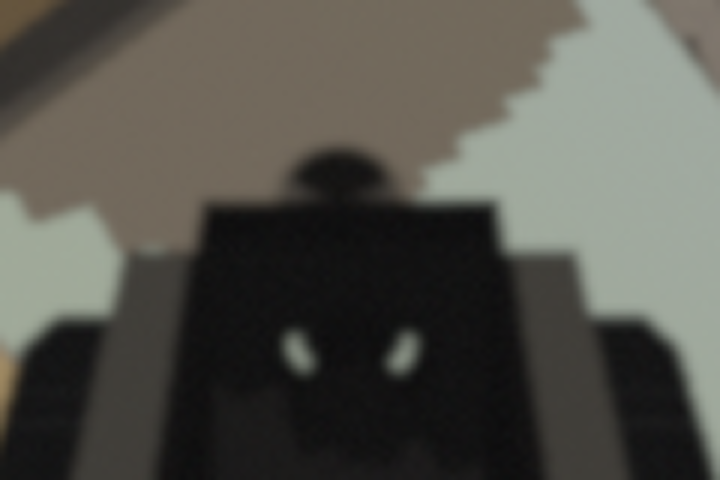

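```bash
python3 - <<'E'
from h import *
f=load('w13'); o=r.get_obs(); M=R.from_rotvec(o['orientation']).as_matrix(); t=o['tcp_pos']
px=lambda p:(260+(p[0]+.5)/6-.5,210+(p[1]+.5)/6-.5)
for z in (.051,.053,.055): print(z,(M.T@(atz(f,px((341.5,147)),z)-t)*1000).round(2)-[5.5,0,0])
for p in [(205,206),(498,206)]:
  for s in (14.1,16.1): print(s,(M.T@(atz(f,px(p),t[2]+s/1000)-t)*1000).round(2)-[12,0,0])
E
```

```text
0.051 [-0.9  -1.    9.84]
0.053 [ 0.03 -0.99  7.84]
0.055 [ 0.96 -0.97  5.84]
14.1 [ -1.58 -12.15 -14.1 ]
16.1 [ -0.57 -11.99 -16.1 ]
14.1 [ -1.61  12.05 -14.11]
16.1 [ -0.61  11.89 -16.11]
```

Call:
{"method": "send_rows", "body": {"moves": [0.4,-0.9,2,0,0.4,-0.9,4,0,0.4,-0.9,6,0,0.4,-0.9,6,0]}}

```text
clock: 13.9
tcp_pos: [0.5857, -0.0193, 0.0544]
orientation: [1.777, -2.59, -0.0]
contact_force: [-0.8, -0.2, -0.4]
grip_width: 0.022
```

```bash
python3 - <<'E'
from h import *
o=r.get_obs(); print(o['tcp_pos'],o['contact_force'])
grab('wrist','w14');grab('side','s14'); crop('s14',275,165,365,235,8,'c31'); crop('w14',260,210,380,290,6,'c32')
a=cv2.imread('pics/c31.png');cv2.imwrite('pics/c31.png',cv2.convertScaleAbs(a,alpha=1.6,beta=20))
E
```

```text
[ 0.58574359 -0.01927303  0.05443317] [-0.82178917 -0.18732797 -0.39594467]
```

View pics/c31.png

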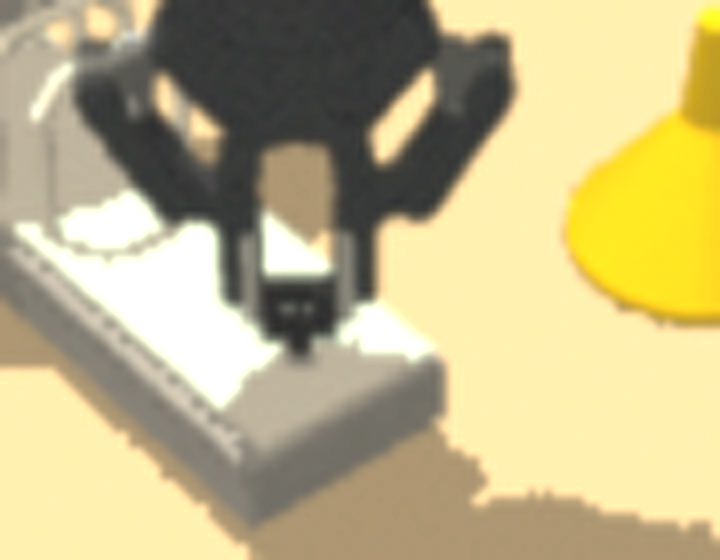

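View pics/c32.png

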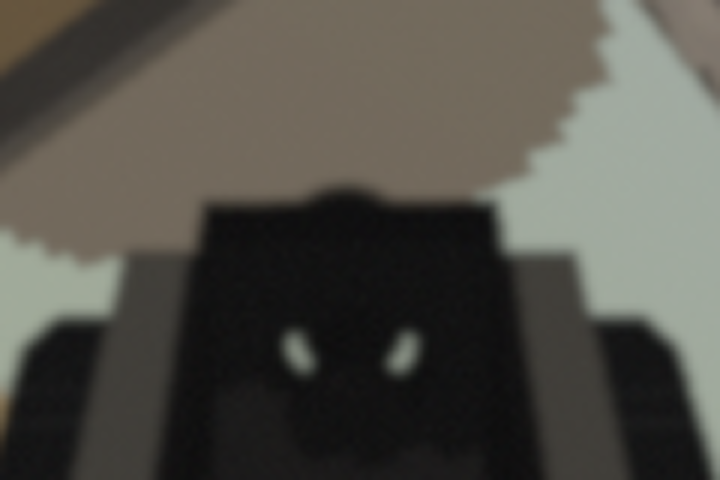

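```bash
python3 - <<'E'
from h import *
f=load('w14'); o=r.get_obs(); M=R.from_rotvec(o['orientation']).as_matrix(); t=o['tcp_pos']
px=lambda p:(260+(p[0]+.5)/6-.5,210+(p[1]+.5)/6-.5)
for z in (.051,.053,.055): print(z,(M.T@(atz(f,px((348,184)),z)-t)*1000).round(2)-[5.5,0,0])
f=load('w13')
# relative: z of foot from two views of far rim
print(tri([(load('w13'),px((341.5,147))),(load('w14'),px((348,184))),(load('w12'),px((0,0)))][:2]))
E
```

```text
0.051 [-2.13 -0.2   3.68]
0.053 [-1.15 -0.2   1.68]
0.055 [-0.18 -0.2  -0.32]
(array([ 0.58567288, -0.02057193,  0.04676017]), [array([ 0.03792712, -0.00808799]), array([-0.03905655,  0.00836105])])
```

Call:
{"method": "send_rows", "body": {"moves": [-0.1,0,1.5,0,-0.1,0,3,0,-0.1,0,4.5,0,-0.1,0,4.5,0]}}

```text
clock: 14.5
tcp_pos: [0.5858, -0.0192, 0.05]
orientation: [1.777, -2.59, -0.0]
contact_force: [0.4, -0.2, 0.7]
grip_width: 0.0215
```

Call:
{"method": "send_rows", "body": {"moves": [0,0,1.5,0,0,0,3,0,0,0,4,0,0,0,4,0]}}

```text
clock: 15.0
tcp_pos: [0.5862, -0.0191, 0.0463]
orientation: [-1.777, 2.59, -0.0]
contact_force: [1.1, 0.1, 0.6]
grip_width: 0.0215
```

```bash
python3 - <<'E'
from h import *
o=r.get_obs(); print(o['tcp_pos'],o['contact_force'],o['moment'])
grab('side','s15'); crop('s15',275,165,365,235,8,'c33')
a=cv2.imread('pics/c33.png');cv2.imwrite('pics/c33.png',cv2.convertScaleAbs(a,alpha=1.6,beta=20))
E
```

```text
[ 0.58623694 -0.01905184  0.04627948] [1.13731169 0.07744426 0.57111607] [ 0.12163855 -0.10961992 -0.01000982]
```

View pics/c33.png

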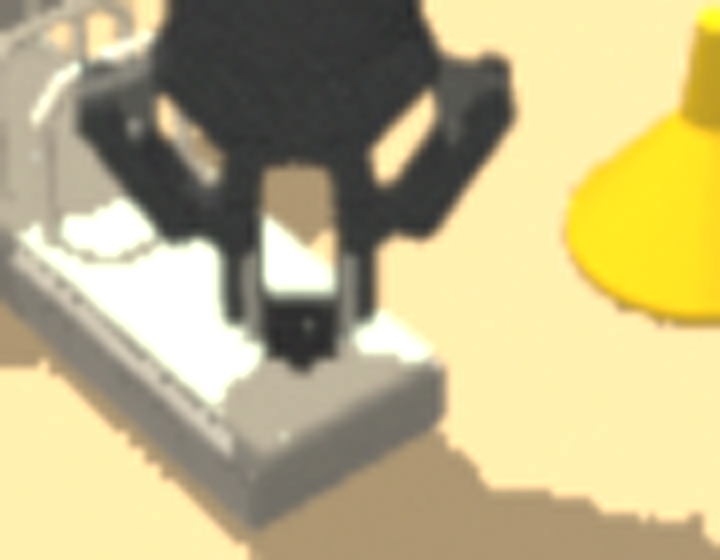

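Call:
{"method": "send_rows", "body": {"moves": [0,0,1.5,0,0,0,3,0,0,0,4,0,0,0,4,0]}}

```text
clock: 15.55
tcp_pos: [0.5862, -0.019, 0.0422]
orientation: [-1.777, 2.59, 0.0]
contact_force: [0.7, 1.6, 0.6]
grip_width: 0.0217
```

Call:
{"method": "send_rows", "body": {"moves": [0,0,1,0,0,0,2,0,0,0,2,0]}}

```text
clock: 15.92
tcp_pos: [0.5862, -0.019, 0.0402]
orientation: [-1.778, 2.59, 0.0]
contact_force: [2.3, 2.4, 1.5]
grip_width: 0.0216
```

```bash
python3 - <<'E'
from h import *
o=r.get_obs(); print(o['tcp_pos'],o['contact_force'],o['moment'])
grab('side','s16'); crop('s16',275,165,365,235,8,'c34')
a=cv2.imread('pics/c34.png');cv2.imwrite('pics/c34.png',cv2.convertScaleAbs(a,alpha=1.6,beta=20))
E
```

```text
[ 0.58617188 -0.01900837  0.04022909] [2.33372438 2.36263128 1.4829234 ] [ 0.58256876 -0.38653486 -0.02158891]
```

View pics/c34.png

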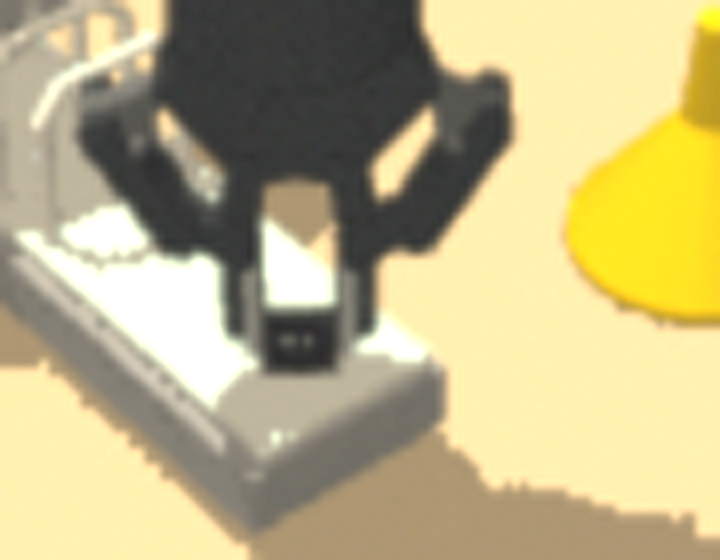

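Call:
{"method": "send_rows", "body": {"moves": [-0.6,-0.2,0,0,-0.6,-0.2,0.5,0,-0.6,-0.2,1,0]}}

```text
clock: 16.35
tcp_pos: [0.5863, -0.0188, 0.0391]
orientation: [1.777, -2.59, -0.0]
contact_force: [0.8, 1.4, 0.7]
grip_width: 0.0218
```

Call:
{"method": "send_rows", "body": {"moves": [0,0,1,0,0,0,1.5,0,0,0,1.5,0]}}

```text
clock: 16.73
tcp_pos: [0.5863, -0.0188, 0.0376]
orientation: [1.777, -2.59, -0.0]
contact_force: [-0.3, 0.7, 1.5]
grip_width: 0.0218
```

```bash
python3 - <<'E'
from h import *
o=r.get_obs(); print(o['tcp_pos'],o['contact_force'],o['moment'])
grab('side','s17'); crop('s17',275,165,365,235,8,'c35')
grab('wrist','w17'); crop('w17',240,190,400,300,5,'c36')
a=cv2.imread('pics/c35.png');cv2.imwrite('pics/c35.png',cv2.convertScaleAbs(a,alpha=1.6,beta=20))
E
```

```text
[ 0.58629078 -0.01883831  0.03760973] [-0.31733484  0.67383392  1.49068167] [ 0.34861619 -0.21911925 -0.0286673 ]
```

View pics/c35.png

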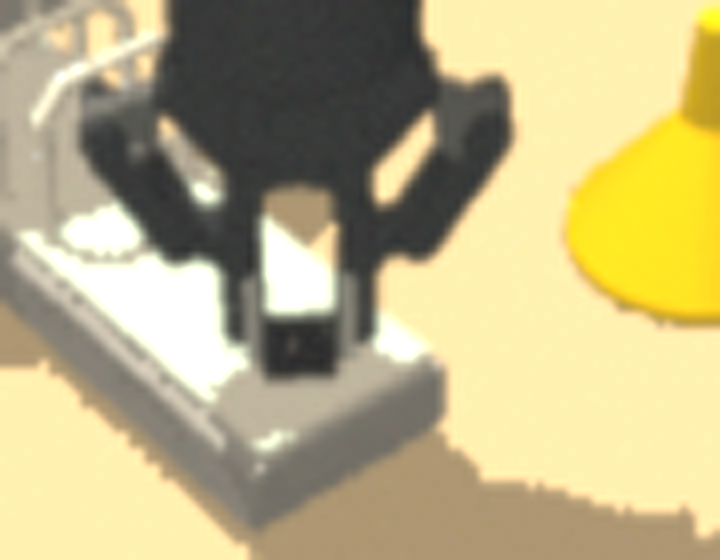

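View pics/c36.png

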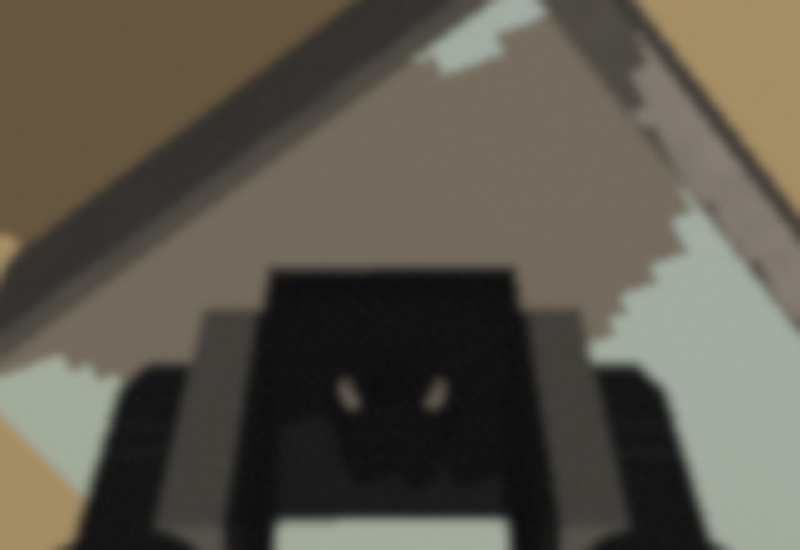

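Call:
{"method": "send_rows", "body": {"moves": [0,0,0.5,0,0,0,1,0,0,0,1,0]}}

```text
clock: 17.2
tcp_pos: [0.5864, -0.0187, 0.0367]
orientation: [1.777, -2.59, -0.0]
contact_force: [1.2, 1.1, 0.1]
grip_width: 0.0221
```

Call:
{"method": "send_rows", "body": {"moves": [0,0,0.5,0,0,0,1,0,0,0,1,0]}}

```text
clock: 17.58
tcp_pos: [0.5864, -0.0188, 0.0357]
orientation: [1.777, -2.59, -0.0]
contact_force: [0.6, 1.4, 0.2]
grip_width: 0.0215
```

Call:
{"method": "send_rows", "body": {"moves": [0,0,0.5,0,0,0,1,0,0,0,1.5,0,0,0,2,0,0,0,2,0]}}

```text
clock: 18.2
tcp_pos: [0.5864, -0.0187, 0.0337]
orientation: [1.778, -2.59, -0.0]
contact_force: [0.5, 0.8, 1.4]
grip_width: 0.0217
```

```bash
python3 - <<'E'
from h import *
o=r.get_obs(); print(o['tcp_pos'],o['contact_force'],o['moment'])
grab('side','s18'); crop('s18',275,165,365,235,8,'c37')
a=cv2.imread('pics/c37.png');cv2.imwrite('pics/c37.png',cv2.convertScaleAbs(a,alpha=1.6,beta=20))
E
```

```text
[ 0.58638365 -0.01873565  0.03369876] [0.53918787 0.84269408 1.41744585] [ 0.3345746  -0.12114635 -0.04097963]
```

View pics/c37.png

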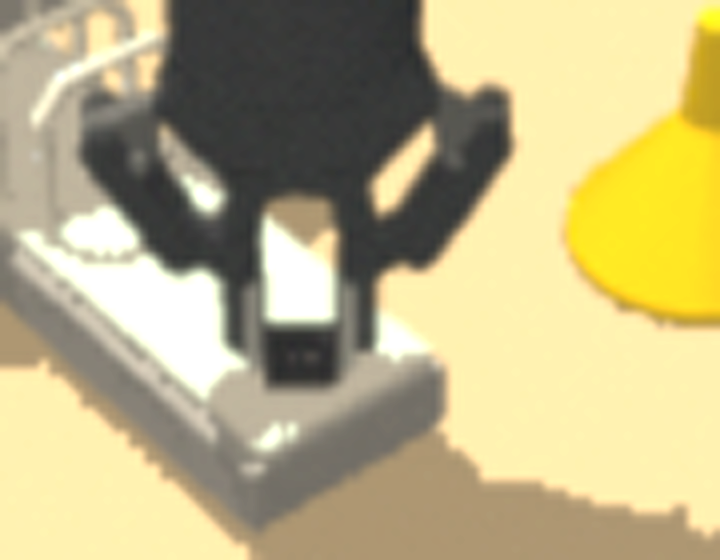

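Call:
{"method": "send_rows", "body": {"moves": [0,0,0.5,0,0,0,1,0,0,0,1.5,0,0,0,1.5,0]}}

```text
clock: 18.75
tcp_pos: [0.5864, -0.0187, 0.0322]
orientation: [-1.777, 2.59, 0.0]
contact_force: [0.6, 0.5, 3.3]
grip_width: 0.0216
```

Call:
{"method": "send_rows", "body": {"moves": [0,0,0,0,0,0,0,0,0,0,0,0], "hand": 0.6}}

```text
clock: 19.12
tcp_pos: [0.5861, -0.019, 0.032]
orientation: [1.777, -2.59, -0.0]
contact_force: [0.0, -0.5, 0.4]
grip_width: 0.0339
```

Call:
{"method": "send_rows", "body": {"moves": [0,0,-3,0,0,0,-8,0,0,0,-20,0,0,0,-40,0,0,0,-40,0]}}

```text
clock: 19.75
tcp_pos: [0.588, -0.0187, 0.0743]
orientation: [-1.775, 2.588, -0.003]
contact_force: [-0.4, 0.2, -0.2]
grip_width: 0.0341
```

```bash
python3 - <<'E'
from h import *
o=r.get_obs(); print(o['tcp_pos'],o['contact_force'],o['moment'],o['grip_width'])
grab('side','s19'); crop('s19',275,165,365,235,8,'c38')
grab('wrist','w19'); crop('w19',240,170,400,300,5,'c39')
for n in ('c38','c39'):
  a=cv2.imread(f'pics/{n}.png');cv2.imwrite(f'pics/{n}.png',cv2.convertScaleAbs(a,alpha=1.6,beta=20))
E
```

```text
[ 0.5879967  -0.01873904  0.07426134] [-0.44788615  0.23588659 -0.22127599] [-0.01109649 -0.05337353  0.00061535] 0.03409890947547939
```

View pics/c38.png

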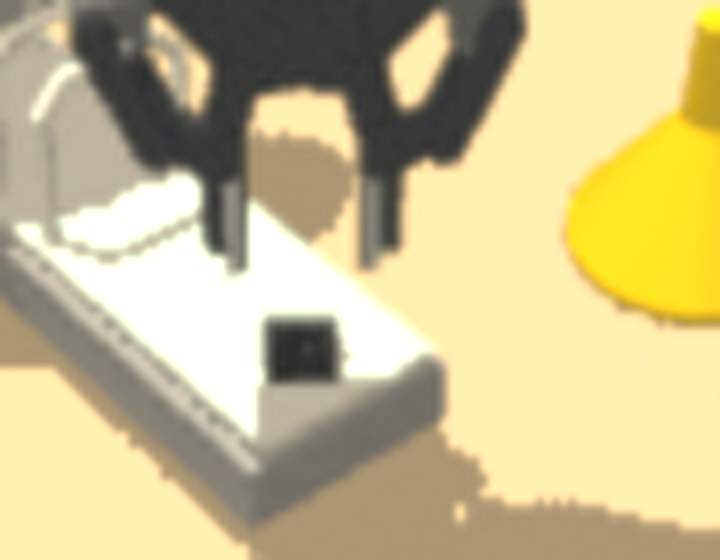

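View pics/c39.png

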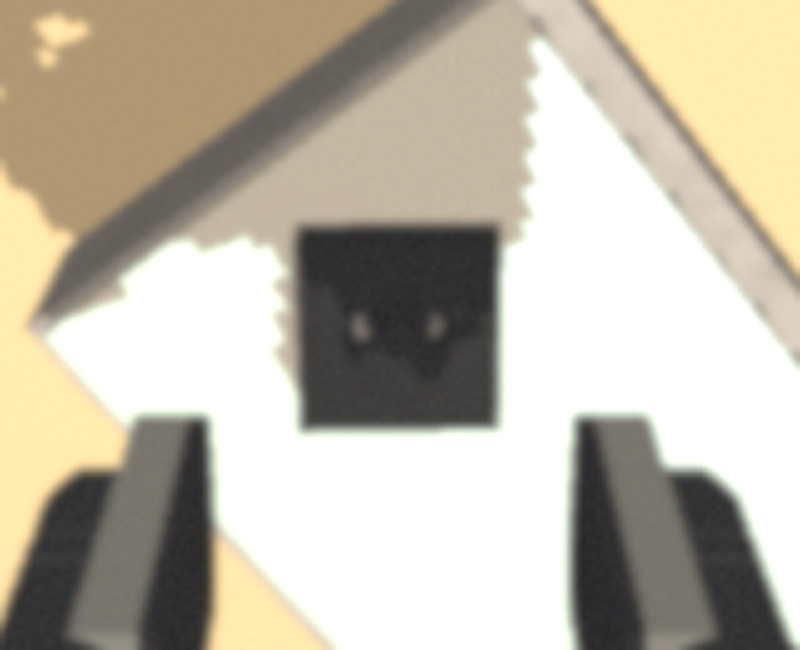

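Call:
{"method": "send_rows", "body": {"moves": [0,0,-20,0,0,0,-20,0,0,0,-20,0,0,0,-20,0,0,0,-20,0], "hand": 1.0, "newtons": 40}}

```text
clock: 20.48
tcp_pos: [0.586, -0.0187, 0.0916]
orientation: [1.777, -2.59, -0.001]
contact_force: [0.4, -0.2, -0.4]
grip_width: 0.0001
```

```bash
python3 - <<'E'
from h import *
o=r.get_obs(); print(o['tcp_pos'],o['contact_force'],o['moment'],o['grip_width'])
grab('side','s20'); padview('s20',0,'c40',(275,135,365,215),8,al=1.6)
grab('wrist','w20'); padview('w20',0,'c41',(240,170,400,300),5,al=1.6)
goto((.5861,-.0189,.085))
E
```

```text
[ 0.58604017 -0.01872492  0.09161891] [ 0.37062453 -0.15694368 -0.35959982] [-0.00190202 -0.03540569  0.04242379] 9.51994922088763e-05
shift mm [0.2 0.  6.9] turn None
```

View pics/c40.png

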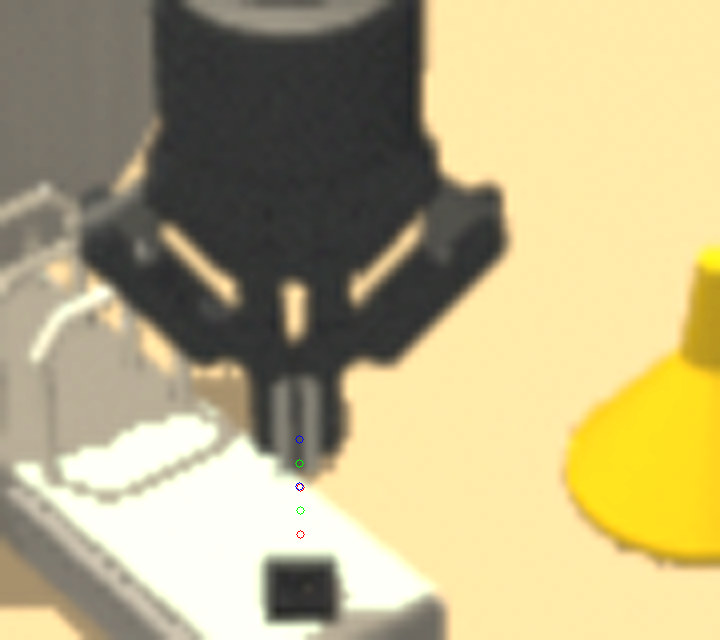

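View pics/c41.png

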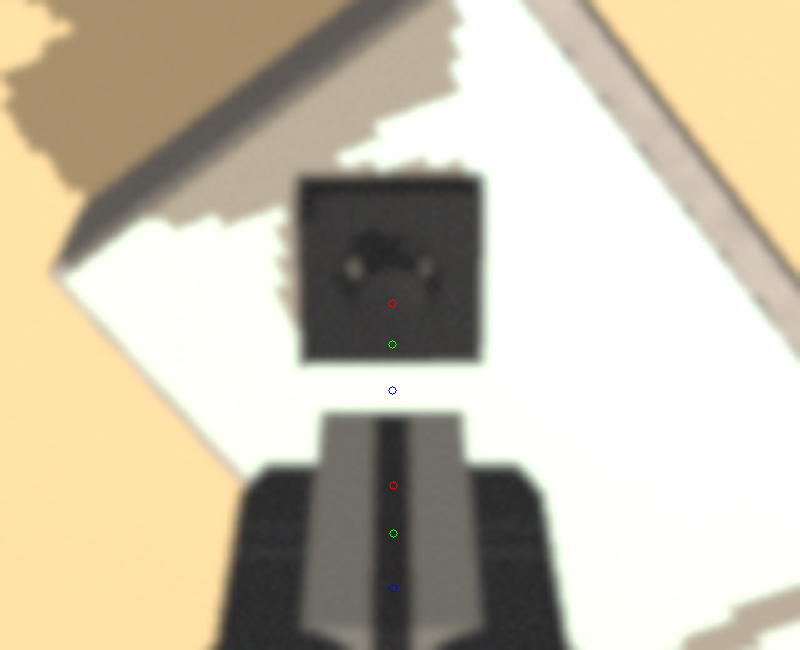

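```bash
python3 - <<'E'
from h import *
f=load('w20'); o=r.get_obs(); M=R.from_rotvec(o['orientation']).as_matrix(); t=o['tcp_pos']
px=lambda p:(240+(p[0]+.5)/5-.5,170+(p[1]+.5)/5-.5)
for z in (.063,.066): print(z,(M.T@(atz(f,px((395,292)),z)-t)*1000).round(2))
q=[(300,203),(482,203),(482,360),(302,360)]
for z in (.056,.059): print(z,np.mean([(M.T@(atz(f,px(p),z)-t)*1000) for p in q],0).round(2),[(M.T@(atz(f,px(p),z)-t)*1000).round(1)[:2].tolist() for p in q])
E
```

```text
0.063 [-0.51  0.32 28.9 ]
0.066 [ 0.82  0.32 25.9 ]
0.056 [-2.32 -0.12 35.9 ] [[8.8, -11.8], [8.7, 11.4], [-13.4, 11.8], [-13.4, -11.9]]
0.059 [-1.   -0.12 32.9 ] [[9.9, -11.6], [9.9, 11.3], [-11.9, 11.6], [-11.9, -11.7]]
```

Call:
{"method": "send_rows", "body": {"moves": [-0.3,0.2,12,0,-0.3,0.2,24,0,-0.3,0.2,34,0,-0.3,0.2,34,0,-0.3,0.2,34,0]}}

```text
clock: 21.2
tcp_pos: [0.5865, -0.0184, 0.0582]
orientation: [-1.777, 2.59, -0.0]
contact_force: [-0.2, -0.2, -0.7]
grip_width: -0.0003
```

```bash
python3 - <<'E'
from h import *
o=r.get_obs(); print(o['tcp_pos'],o['contact_force'],o['moment'],o['grip_width'])
grab('side','s21'); padview('s21',0,'c42',(275,165,365,235),8,al=1.6)
E
```

```text
[ 0.58647689 -0.0184035   0.05824944] [-0.21224306 -0.22340581 -0.66053823] [-0.00439398  0.03744707 -0.04200962] -0.000274243108519212
```

View pics/c42.png

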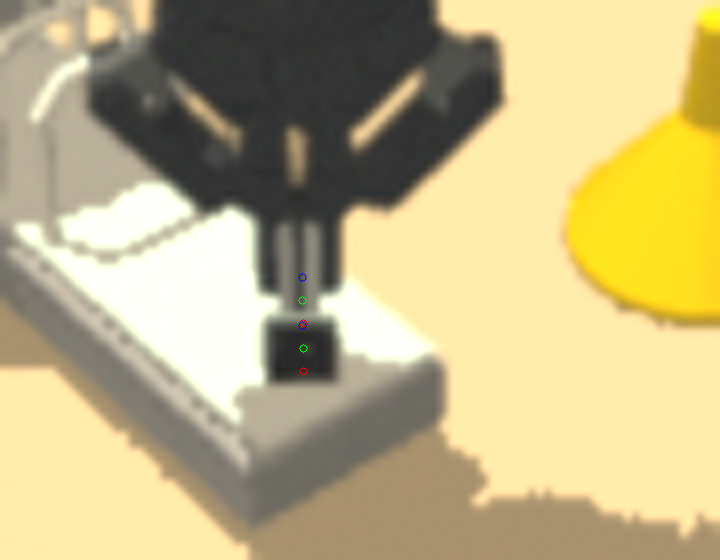

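Call:
{"method": "send_rows", "body": {"moves": [0,0,1,0,0,0,2,0,0,0,3,0,0,0,4,0,0,0,5,0,0,0,6,0,0,0,6,0]}}

```text
clock: 22.12
tcp_pos: [0.5862, -0.0184, 0.0521]
orientation: [1.777, -2.59, -0.0]
contact_force: [1.3, -0.8, -0.7]
grip_width: 0.0006
```

Call:
{"method": "send_rows", "body": {"moves": [0,0,1,0,0,0,2,0,0,0,3,0,0,0,3,0]}}

```text
clock: 22.62
tcp_pos: [0.5862, -0.0184, 0.0491]
orientation: [1.777, -2.59, -0.0]
contact_force: [-0.4, 0.4, 0.4]
grip_width: -0.0004
```

Call:
{"method": "send_rows", "body": {"moves": [0,0,1,0,0,0,2,0,0,0,2,0]}}

```text
clock: 23.0
tcp_pos: [0.5862, -0.0184, 0.0471]
orientation: [1.777, -2.59, -0.0]
contact_force: [-0.3, -0.1, -0.1]
grip_width: 0.0001
```

Call:
{"method": "send_rows", "body": {"moves": [0,0,1,0,0,0,2,0,0,0,2,0]}}

```text
clock: 23.38
tcp_pos: [0.5862, -0.0184, 0.0451]
orientation: [1.777, -2.59, -0.0]
contact_force: [0.1, 0.1, 0.1]
grip_width: 0.0002
```

```bash
python3 - <<'E'
from h import *
o=r.get_obs(); print(o['tcp_pos'],o['contact_force'],o['moment'],o['grip_width'])
grab('side','s22'); padview('s22',0,'c43',(275,165,365,235),8,al=1.6)
E
```

```text
[ 0.58621921 -0.01838703  0.04510602] [0.14261785 0.10346825 0.11798412] [0.02206671 0.01876609 0.00589146] 0.00020329990070024667
```

View pics/c43.png

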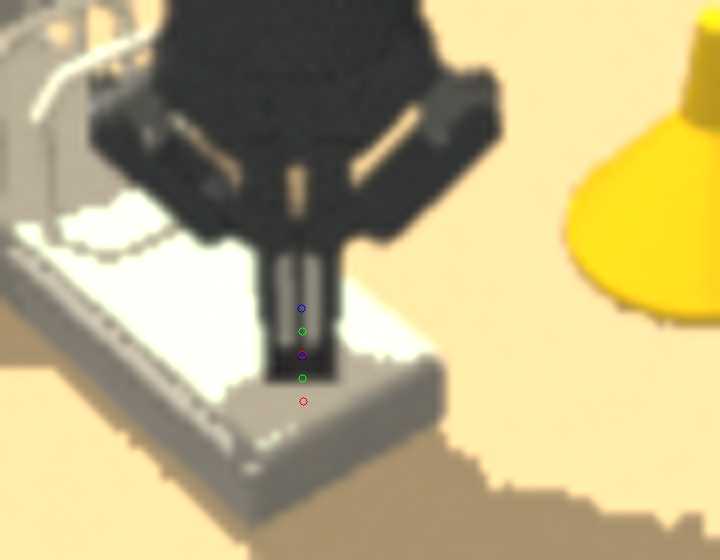

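Call:
{"method": "send_rows", "body": {"moves": [0,0,1,0,0,0,2,0,0,0,2,0]}}

```text
clock: 23.8
tcp_pos: [0.5864, -0.0184, 0.0432]
orientation: [-1.777, 2.59, -0.0]
contact_force: [-0.7, -0.2, 0.5]
grip_width: 0.0003
```

Call:
{"method": "send_rows", "body": {"moves": [0,0,1,0,0,0,2,0,0,0,2,0]}}

```text
clock: 24.18
tcp_pos: [0.5864, -0.0184, 0.0412]
orientation: [-1.777, 2.59, -0.0]
contact_force: [0.3, -0.6, 2.6]
grip_width: -0.0001
```

Call:
{"method": "send_rows", "body": {"moves": [0,0,1,0,0,0,2,0,0,0,2,0]}}

```text
clock: 24.55
tcp_pos: [0.5865, -0.0185, 0.0392]
orientation: [-1.777, 2.59, -0.0]
contact_force: [0.1, 0.4, 2.5]
grip_width: -0.0002
```

Call:
{"method": "send_rows", "body": {"moves": [0,0,0.7,0,0,0,1.4,0,0,0,2,0,0,0,2,0]}}

```text
clock: 25.05
tcp_pos: [0.5865, -0.0186, 0.0373]
orientation: [-1.777, 2.59, -0.0]
contact_force: [-0.8, -1.6, 2.4]
grip_width: -0.0002
```

Call:
{"method": "send_rows", "body": {"moves": [0,0,0.7,0,0,0,1.4,0,0,0,2,0,0,0,2,0]}}

```text
clock: 25.55
tcp_pos: [0.5865, -0.0186, 0.0352]
orientation: [-1.777, 2.59, -0.0]
contact_force: [0.6, -2.3, 3.7]
grip_width: 0.0001
```

```bash
python3 - <<'E'
from h import *
o=r.get_obs(); print(o['tcp_pos'],o['contact_force'],o['moment'],o['grip_width'])
grab('side','s23'); padview('s23',0,'c44',(275,165,365,235),8,al=1.6)
grab('wrist','w23'); padview('w23',0,'c45',(240,170,400,300),5,al=1.6)
E
```

```text
[ 0.58645067 -0.01855446  0.03523098] [ 0.62473347 -2.32031701  3.69293821] [-0.44137153 -0.16272301  0.04370497] 0.00011285677939890326
```

View pics/c44.png

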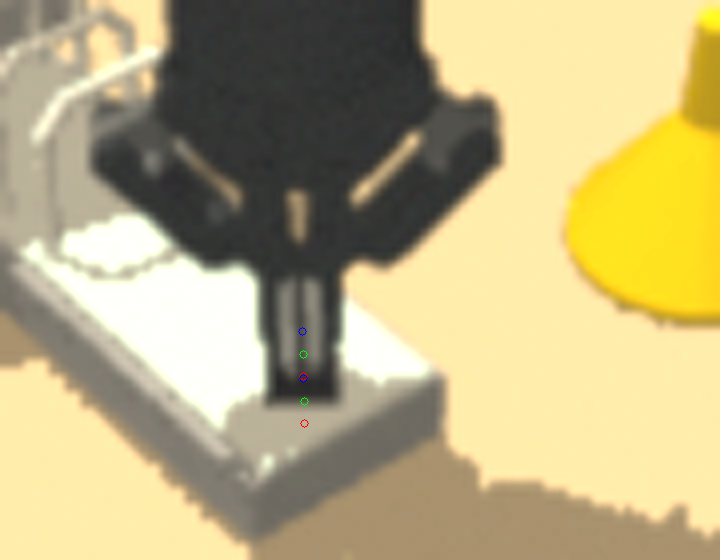

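View pics/c45.png

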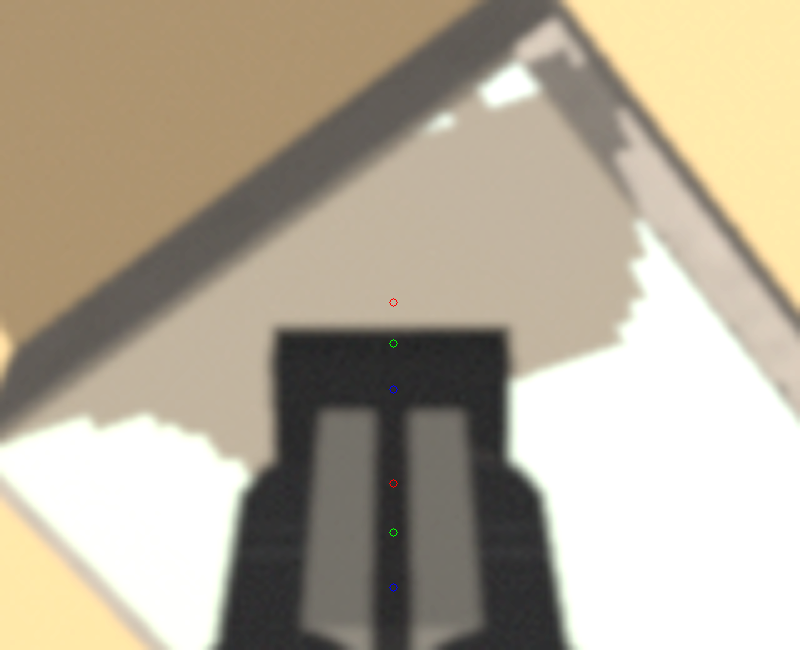

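Call:
{"method": "send_rows", "body": {"moves": [0,0,0.7,0,0,0,1.4,0,0,0,2,0,0,0,2,0]}}

```text
clock: 26.15
tcp_pos: [0.5864, -0.0186, 0.0332]
orientation: [-1.777, 2.59, -0.0]
contact_force: [0.5, -3.6, 5.6]
grip_width: 0.0
```

Call:
{"method": "send_rows", "body": {"moves": [0,0,0.7,0,0,0,1.4,0,0,0,2,0,0,0,2,0]}}

```text
clock: 26.65
tcp_pos: [0.5865, -0.0186, 0.0314]
orientation: [-1.777, 2.59, -0.0]
contact_force: [0.4, -3.4, 6.9]
grip_width: -0.0005
```

Call:
{"method": "send_rows", "body": {"moves": [0,0,0.7,0,0,0,1.4,0,0,0,2,0,0,0,2,0]}}

```text
clock: 27.15
tcp_pos: [0.5866, -0.0187, 0.03]
orientation: [-1.777, 2.59, -0.001]
contact_force: [-0.2, -3.2, 12.0]
grip_width: -0.0003
```

Call:
{"method": "send_rows", "body": {"moves": [0.2,0,0.5,0,0.2,0,1,0,0.2,0,1.5,0,0.2,0,1.5,0]}}

```text
clock: 27.65
tcp_pos: [0.5866, -0.0187, 0.0286]
orientation: [-1.777, 2.59, -0.0]
contact_force: [-1.3, -3.2, 11.6]
grip_width: -0.0001
```

Call:
{"method": "send_rows", "body": {"moves": [0,0,0.5,0,0,0,1,0,0,0,1,0]}}

```text
clock: 28.02
tcp_pos: [0.5866, -0.0187, 0.0276]
orientation: [-1.777, 2.59, -0.0]
contact_force: [-1.5, -3.0, 11.5]
grip_width: 0.0
```

Call:
{"method": "send_rows", "body": {"moves": [0,0,0.5,0,0,0,1,0,0,0,1.5,0,0,0,1.5,0]}}

```text
clock: 28.52
tcp_pos: [0.5866, -0.0187, 0.026]
orientation: [-1.777, 2.59, -0.0]
contact_force: [-1.6, -3.5, 11.9]
grip_width: 0.0003
```

Call:
{"method": "send_rows", "body": {"moves": [0,0,0.5,0,0,0,1,0,0,0,1,0]}}

```text
clock: 28.9
tcp_pos: [0.5867, -0.0187, 0.0251]
orientation: [-1.777, 2.59, -0.001]
contact_force: [-1.4, -3.0, 11.9]
grip_width: 0.0003
```

Call:
{"method": "send_rows", "body": {"moves": [0,0,0.4,0,0,0,0.7,0,0,0,0.7,0]}}

```text
clock: 29.28
tcp_pos: [0.5866, -0.0187, 0.0243]
orientation: [-1.777, 2.59, -0.0]
contact_force: [-1.4, -2.8, 11.8]
grip_width: 0.0
```

Call:
{"method": "send_rows", "body": {"moves": [0,0,0.3,0,0,0,0.6,0,0,0,0.6,0]}}

```text
clock: 29.65
tcp_pos: [0.5866, -0.0187, 0.0238]
orientation: [-1.777, 2.59, -0.0]
contact_force: [-0.4, -2.5, 12.1]
grip_width: -0.0002
```

Call:
{"method": "send_rows", "body": {"moves": [0,0,0.3,0,0,0,0.6,0,0,0,0.6,0]}}

```text
clock: 30.02
tcp_pos: [0.5867, -0.0187, 0.0232]
orientation: [-1.777, 2.59, -0.0]
contact_force: [-1.0, -2.6, 10.9]
grip_width: -0.0001
```

Call:
{"method": "send_rows", "body": {"moves": [0,0,0.3,0,0,0,0.6,0,0,0,0.6,0]}}

```text
clock: 30.4
tcp_pos: [0.5867, -0.0187, 0.0228]
orientation: [-1.777, 2.59, -0.0]
contact_force: [-2.2, -2.8, 13.5]
grip_width: -0.0002
```

Call:
{"method": "send_rows", "body": {"moves": [0,0,0.3,0,0,0,0.6,0,0,0,0.6,0]}}

```text
clock: 30.78
tcp_pos: [0.5868, -0.0187, 0.0225]
orientation: [-1.777, 2.59, -0.0]
contact_force: [-2.9, -2.2, 17.7]
grip_width: -0.0001
```

Call:
{"method": "send_rows", "body": {"moves": [0,0,-1,0,0,0,-4,0,0,0,-12,0,0,0,-30,0,0,0,-60,0,0,0,-60,0,0,0,-60,0]}}

```text
clock: 31.65
tcp_pos: [0.5857, -0.0181, 0.0811]
orientation: [1.778, -2.59, -0.001]
contact_force: [0.7, 0.2, -0.3]
grip_width: -0.0
```

```bash
python3 - <<'E'
from h import *
o=r.get_obs(); print(o['clock'],o['tcp_pos'],o['contact_force'],o['grip_width'])
grab('side','s24'); crop('s24',275,165,365,235,8,'c46')
grab('wrist','w24'); crop('w24',260,110,380,200,6,'c47')
for n in ('c46','c47'):
  a=cv2.imread(f'pics/{n}.png').astype(float);cv2.imwrite(f'pics/{n}.png',(np.clip(a/180,0,1)**.6*255).astype(np.uint8))
E
```

```text
31.65 [ 0.5857097  -0.01807068  0.08110089] [ 0.66127294  0.21390571 -0.26747161] -4.667818294789933e-05
```

View pics/c46.png

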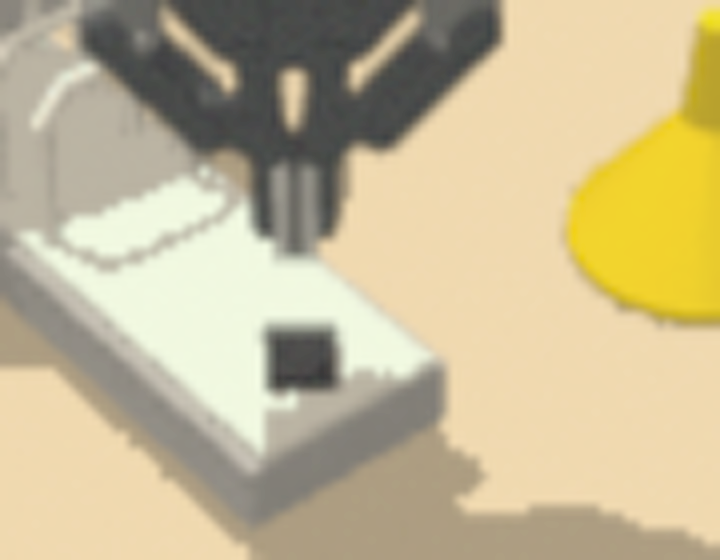

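View pics/w24.png

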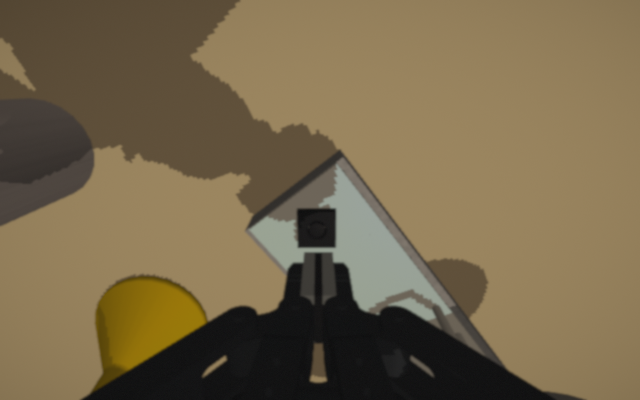

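Call:
{"method": "send_rows", "body": {"moves": [-15,0,-20,0,-30,0,-40,0,-30,0,-40,0,-30,0,-40,0]}}

```text
clock: 32.25
tcp_pos: [0.596, 0.0087, 0.1199]
orientation: [1.776, -2.589, -0.001]
contact_force: [-0.7, -0.3, 0.0]
grip_width: -0.0001
```

```bash
python3 - <<'E'
from h import *
o=r.get_obs(); print(o['clock'],o['tcp_pos'],o['contact_force'])
f=grab('wrist','w25'); u=proj(f,[.587,-.0187,.055])[0]; print(u); x,y=int(u[0])-45,int(u[1])-35
ims=[]
for t,(x,y),w in (('w24',(316-22,228-22),44),('w25',(int(u[0])-22,int(u[1])-22),44)):
  a=cv2.imread(f'pics/{t}.png')[y:y+w,x:x+w].astype(float); a=(np.clip(a/90,0,1)**.6*255).astype(np.uint8); ims.append(cv2.resize(a,(396,396),interpolation=cv2.INTER_CUBIC))
cv2.imwrite('pics/c48.png',np.hstack(ims))
crop('side0',255,170,345,240,4,'z0'); grab('side','s25'); crop('s25',255,170,345,240,4,'z1')
cv2.imwrite('pics/c49.png',np.hstack([cv2.imread('pics/z0.png'),cv2.imread('pics/z1.png')]))
grab('top','t25')
E
```

```text
32.25 [0.59595715 0.00870143 0.11987131] [-0.70929527 -0.34445245  0.04483282]
[315.86160513 168.62586078]
```

View pics/c48.png

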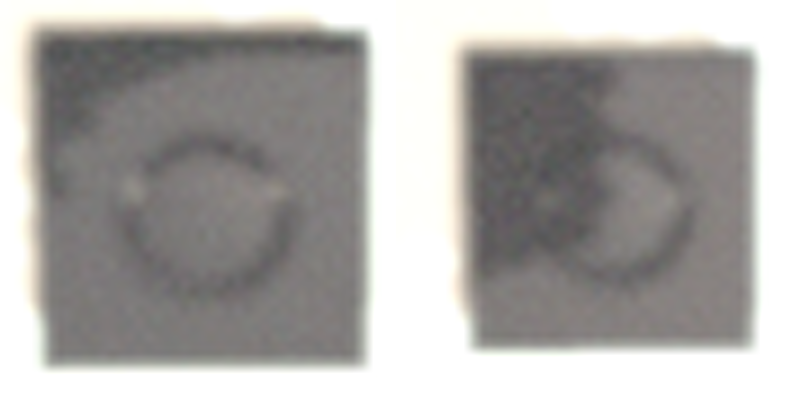

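View pics/c49.png

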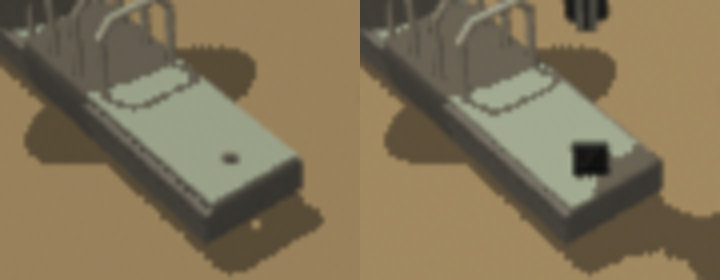

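View pics/s25.png

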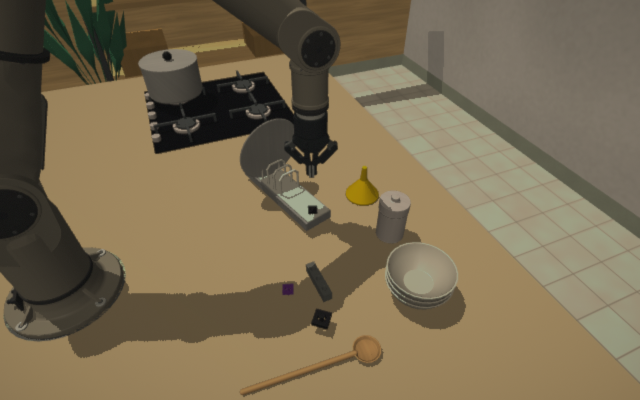

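```bash
python3 - <<'E'
from h import *
print(r.hand_in(), r.get_obs()['clock'])
E
```

```text
the job is handed in; nothing more can be done
the job is handed in; nothing more can be done
```

The rivet is in the foot's hole with its pin pushed flush, the foot is held down, and I handed the job in at about 32 s of the 51 s.

I took the small black rivet from the strip, leaving the purple one and the larger black one alone. It went in with the pin still up, and I let go with the collar on the foot. Then I pressed the pin with the shut fingertips. It moved at about 12 N over roughly 7 mm, and the force rose to 17.7 N when it came home. That is the highest reading I saw on the rack, against the 25 N limit.

**Last checks:**
- **Pin:** the close-up shows its head level with the collar, centred in its ring.
- **Foot:** the gap line under it is gone in the side view, and it stayed down after the arm backed off.
- **Other things:** the bowls, canister, funnel, spoon and the two other rivets look unmoved.
- **Arm:** it was clear of everything, with force readings near zero.

**Disagreements:**
- **Fingertips:** they touched about 20 mm behind the stated TCP, so I found heights by contact rather than from the description.
- **Camera positions:** estimates of the hole and rivet differed by 1 to 2 mm. I corrected for this over the hole, using the images and the sideways force.

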